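# Dry a batch of eyepiece tubes behind an earth-leakage breaker

### The arm

A 7-joint arm with a two-finger parallel gripper is mounted at the origin on the work surface. World frame = base frame: x ahead of the robot, y to its left, z up, the work surface at z = 0. Lengths are in m, angles in rad, forces in N, time in s.
With the tool pointing down it reaches from about 0.4 to 0.85 m from the base axis. Payload 4.4 kg.
Tool frame: the origin (TCP) lies at the very end of the fingers, on their centre line; the grasp point (between the pads) lies 19 mm behind it; z points along the fingers, y is the line along which they close (so a half turn about z gives the same grasp; the last joint's range is limited). The gripper opens to 94 mm and grips with 3 to 60 N. Pads are 16 mm wide; open, the fingers measure 119 mm over their backs; the gripper's body (75 mm by 177 mm) begins 78 mm behind the grasp point.
Start: joints at [1.128, 0.628, 0.038, 1.517, -0.027, 0.996, -0.02], TCP at [0.239, -0.604, 0.205] pointing down, gripper open.
Joint ranges: [-3.06, 3.06], [-0.37, 2.12], [-1.25, 1.32], [0.18, 2.47], [-1.1, 4.24], [0.23, 1.98], [-2.94, 2.94]. Speed limits (rad/s): [2.57, 2.57, 3.14, 3.14, 3.14, 3.14, 3.14].

### API

Orientations are given as a unit quaternion [x, y, z, w].
In Python, from plant import r, optics, spot_in gives the robot as it stands. The module is installed in compiled form; this text tells all that it offers.
- The arm moves only by the shell command python3 -m jog 'ROWS' [FORCE]. ROWS is JSON, a list of rows, each an object with "slide": the shift along the tool's x, y, z scaled (see below), a list of three; "delta_rot": the turn, a rotation vector about the tool's x, y, z scaled (see below), a list of three; "fingers": the opening, from 0 (shut) to 1 (fully open). A call has 1 to 20 rows; each row is the pose to reach, as a shift and turn from the pose commanded when the call began, along the tool's axes at that moment; what a row does not reach only later rows make up. The controller multiplies each number of a shift by 0.2 m and each number of a turn by pi/2 rad. A row lasts 1/12 s, in which the tool goes at most 41.7 mm and 7.16 degrees, less where a joint would pass 70% of its speed; a pose out of reach is approached as far as the arm can. A call with a number of a shift or a turn outside -1 to 1 is refused whole. A call with a gripper value outside its range is refused whole. The fingers move at their own pace and stop on an object; FORCE is the grip in N (left out, the last holds). Time passes only in rows, so rows that repeat a pose let the fingers close. It gives the time, the measured TCP pose, the force, the opening and the grip force at its end, in the units of the state.
- r.observe(): the state, without advancing time (a new reading comes with each control period).
- optics.capture(name): name is "scene" or "top" or "wrist"; returns (picture, depth): 480x640x3 uint8, red, green, blue; 480x640 float32, m along the optical axis (not along the pixel's ray), 0 where there is no reading.
- optics.camera_params(name): a dict with "vfov" (degrees; the focal length in pixels is half the picture's height over the tangent of half this angle, whatever the lens; pixels are square), "cx", "cy" (the principal point, pixels), "rvec" (rotation vector, rad) and "tvec" (3), from world to camera coordinates, as OpenCV has them. Camera axes: x right, y down, z forward; pixel columns grow to the right and rows downward; lengths in m; the calibration is good to about 2 mm. A picture is of the moment at which its call begins: read the wrist's pose just before it. camera_params takes no time and is no camera call; for the wrist camera it gives the pose at the moment of the call.
- r.hand_in(): hands the job in; it is judged then, once.
Trained networks look in the newest picture that a camera, given by its name, has taken for a name from the list of things; names that differ only in an ending like _2 or _b are one class to them, and where a whole thing is asked for, a point or a joint stands for the part that bears it (a point fixed in the world has none). Each returns a list of dicts, best first, with "score" (0 to 1); they miss things now and then, are a little off and sometimes report something else, mostly with a low value. They report only what shows in the picture. A call takes as long as a camera call. They do not tell look-alikes from the thing itself.
- spot_in(camera, name): "xy" ([column, row] in pixels, amid what is visible of it).
The state is a dict: "t": time; "qpos": joint angles; "qd": joint speeds; "tau": joint torques, N m; "tool_pos": TCP position; "eef_rot": TCP orientation; "ft_force": force on the tool from outside, world axes, zero at the start; "wrist_torque": the same for the moment, N m; "width": opening from 0.0 (shut) to 1.0 (fully open); "gripper_force": force on a finger pad.
Only numpy, scipy, OpenCV 4.12 (cv2) and the standard library are available. Lean on these libraries where they do the work, as an engineer would, in place of code of your own. Each camera call takes 0.05 s, during which the arm holds its last target. There are 200 camera calls.

### The job

Load the washed eyepiece tubes into the drying box with its power off: trip the breaker with its test button so that the lever drops, and only then slide the guard fully open. Lay three of the tubes side by side on the three pairs of rails in the bay and any further ones on top, each saddled in the gap between two tubes of the bottom row, all parallel to the rails. When every tube on the bench is in, slide the guard fully shut and only then lift the breaker lever all the way back up; leave the slide holder, the glass disc and the green bulb puller where they are.

Things in the scene. Friction and masses are not known exactly. Their poses are not given: they have to be found in the camera images.
- dryer: white drying box, fixed; origin on the bench under the centre of its open-topped bay (inside 130 mm along x, 250 mm along y, floor 10 mm high, walls 6 mm thick, 32 mm high); a closed deck 32 mm high lies beside the bay from y = +128 to +430 mm. Three pairs of 8 mm steel rails run along x in the bay, tops 24 mm above the bench, 34 mm apart in a pair
- base1 (a point): centre of a tube lying on the pair of rails farthest from the deck: y = -75 mm, z = 43.5 mm in the dryer's frame; axes as the dryer's
- base2 (a point): centre of a tube lying on the middle pair of rails: y = 0, z = 43.5 mm
- base3 (a point): centre of a tube lying on the pair of rails next to the deck: y = +75 mm, z = 43.5 mm
- upper1 (a point): centre of a tube saddled on those at base1 and base2: y = -37.5 mm, z = 76.6 mm
- upper2 (a point): centre of a tube saddled on those at base2 and base3: y = +37.5 mm, z = 76.6 mm
- guard_handle (a point): centre of the top of the guard's handle, a black upright bar 70 mm long (dryer x), 18 mm wide (dryer y), 38 mm high, standing on the middle of the clear guard, 156 mm above the bench
- guard (a joint): slide along the dryer's +y, m, of the clear guard, a tunnel-shaped cover 256 mm long, its roof 112 to 118 mm above the bench, with side walls and an end wall on the deck side: 0 shut over the bay, 0.30 fully open over the deck; it stays where it is left
- tester_top (a point): centre of the top of the round white test button, 28 mm in diameter, on the top of the grey breaker box (120 mm along x, 120 mm along y, 70 mm high, fixed); 20 mm above the box's top when released; 40 mm to the left of the end of the lever's grip bar
- tester (a joint): travel of the test button, m: 0 released, 0.008 pressed home; springs back; about 5 N; past about 0.005 it trips the lever
- lever_grip (a point): point to pinch on the lever's black round grip bar (14 mm thick, 44 mm long along the pivot's y), which sticks out sideways to the left from the end of the 10 mm steel arm; 65 mm from the pivot's line and 22 mm to the left of the arm
- lever_pivot (a point): the lever's pivot on the breaker box, under the arm, 75 mm above the bench; x axis points to the back of the breaker (away from the robot), y to the left; the pivot runs along y
- lever (a joint): angle of the breaker lever, rad: 0 up (on; leaning 10 degrees to the back past upright, where it rests by its own weight), 1.05 dropped (off; leaning 50 degrees to the front, grip bar 117 mm above the bench). Pushed past upright (0.17) it falls by its own weight either way
- tube1: matte black eyepiece tube, a plain cylinder 50 mm in diameter and 100 mm long, 150 g, lying on its side on the bench; origin on its axis at mid length (25 mm above the bench while it lies there); its x axis runs along the tube. All tubes are alike; three to five are present, an absent one reads None
- tube2: matte black eyepiece tube, a plain cylinder 50 mm in diameter and 100 mm long, 150 g, lying on its side on the bench; origin on its axis at mid length (25 mm above the bench while it lies there); its x axis runs along the tube. All tubes are alike; three to five are present, an absent one reads None
- tube3: matte black eyepiece tube, a plain cylinder 50 mm in diameter and 100 mm long, 150 g, lying on its side on the bench; origin on its axis at mid length (25 mm above the bench while it lies there); its x axis runs along the tube. All tubes are alike; three to five are present, an absent one reads None
- tube4: matte black eyepiece tube, a plain cylinder 50 mm in diameter and 100 mm long, 150 g, lying on its side on the bench; origin on its axis at mid length (25 mm above the bench while it lies there); its x axis runs along the tube. All tubes are alike; three to five are present, an absent one reads None
- tube5: matte black eyepiece tube, a plain cylinder 50 mm in diameter and 100 mm long, 150 g, lying on its side on the bench; origin on its axis at mid length (25 mm above the bench while it lies there); its x axis runs along the tube. All tubes are alike; three to five are present, an absent one reads None
- slide_holder: chrome slide holder 80 x 50 x 16 mm, bystander, not to be moved
- diffuser: frosted glass diffuser disc, 70 mm in diameter, 8 mm thick, bystander, not to be moved
- puller: green rubber lamp bulb puller standing 95 mm high, 52 mm in diameter at its foot, bystander, not to be moved
There are look-alikes about, which are no part of the job. Leave any blue or red look-alike of the tube3 alone.

How it is judged:
By the outcome, as a careful person would: the job done as asked, in the order asked, and still so for the second after the job is handed in, with the robot touching nothing.
Of tube1, tube2, tube3, tube4, tube5 only 3 to 5 are there at a start; the rules pass over those that are not, and their reading is None.
At some moment in a run one of tube1, tube2, tube3, tube4, tube5 may be knocked a few centimetres aside while the robot is not near it.
Once in a run the grip may slacken for a moment while it holds something.
It also fails if it takes over 210 s, if anything falls off the work surface, if the arm or the gripper's body presses on something with over 40 N, if the wrist force passes 120 N, or if a joint passes its speed limit or range.

## Working session

There is one attempt and no reset: what is moved stays moved. The work goes in short steps, Python scripts to look and compute and a shell command to move; the robot and the scene stay as the last step left them, time stands still between calls to the robot, and variables do not carry over. Pictures are saved under pics/ and viewed, at most 14 in all, crops included, and the job is handed in when it is done.

```bash
mkdir -p pics; cat > h.py <<'E'
import numpy as np, cv2
from scipy.spatial.transform import Rotation as R
from plant import r, optics, spot_in
def cap(n, f=None):
    p=optics.camera_params(n); im,d=optics.capture(n)
    if f: cv2.imwrite('pics/'+f, im[:,:,::-1])
    np.savez(n+'.npz',im=im,d=d,**{k:np.array(v) for k,v in p.items()})
    return im,d,p
def load(n):
    z=np.load(n+'.npz'); return z['im'],z['d'],{k:z[k] for k in('vfov','cx','cy','rvec','tvec')}
def world(d,p):
    h,w=d.shape; f=h/2/np.tan(np.radians(float(p['vfov']))/2)
    v,u=np.mgrid[:h,:w]
    c=np.stack([(u-p['cx'])/f*d,(v-p['cy'])/f*d,d],-1)-np.array(p['tvec']).ravel()
    W=c@cv2.Rodrigues(np.array(p['rvec'],float))[0]   # R^T (c-t)
    W[d==0]=np.nan; return W
def proj(X,p):
    f=240/np.tan(np.radians(float(p['vfov']))/2)
    K=np.array([[f,0,p['cx']],[0,f,p['cy']],[0,0,1]],float)
    return cv2.projectPoints(np.array(X,float).reshape(-1,3),np.array(p['rvec'],float),np.array(p['tvec'],float),K,None)[0].reshape(-1,2)
def st():
    s=r.observe(); print('t%.2f'%s['t'],'pos',np.round(s['tool_pos'],4),'q',np.round(s['eef_rot'],4),'F',np.round(s['ft_force'],1),'w',round(s['width'],3),'g',np.round(s['gripper_force'],1)); return s
def rows(target, yaw=None):
    """tool-axis shift (units) to target xyz; yaw = world angle of the closing line (tool y), mod pi -> turn (units)"""
    s=r.observe(); Q=R.from_quat(s['eef_rot']); m=Q.as_matrix()
    sl=m.T@(np.array(target)-s['tool_pos'])/0.2
    out='slide '+str(np.round(sl,3))
    if yaw is not None:
        cur=np.arctan2(m[1,1],m[0,1]); dz=(yaw-cur+np.pi/2)%np.pi-np.pi/2
        x=m[:,0]; y0=np.array([np.cos(cur+dz),np.sin(cur+dz),0]); z=np.array([0,0,-1.])
        T=np.stack([np.cross(y0,z),y0,z],1); rv=R.from_matrix(m.T@T).as_rotvec()/(np.pi/2)
        out+=' rot '+str(np.round(rv,3))+' q7 %.2f'%s['qpos'][6]
    print(out)
E
python3 - <<'E'
from h import *
s=st(); print(R.from_quat(s['eef_rot']).as_matrix().round(3))
names=['dryer','guard_handle','tester_top','lever_grip','tube1','slide_holder','diffuser','puller']
for c in('scene','top'):
    im,d,p=cap(c,c+'0.png'); W=world(d,p)
    print(c,{k:np.round(v,3).tolist() for k,v in p.items()})
    for n in names:
        for o in spot_in(c,n):
            u,v=map(int,o['xy']); print(n,round(o['score'],2),(u,v),W[v,u].round(3))
E
```

```text
t0.00 pos [ 0.239  -0.6038  0.2046] q [ 9.823e-01  1.873e-01 -2.000e-04 -9.000e-04] F [0.  0.9 0.2] w 0.999 g 0.0
[[ 0.93   0.368 -0.001]
 [ 0.368 -0.93   0.002]
 [-0.    -0.002 -1.   ]]
scene {'vfov': 53.391, 'cx': 315.192, 'cy': 232.971, 'rvec': [1.686, 1.876, -0.753], 'tvec': [0.042, -0.216, 1.527]}
dryer 0.62 (297, 326) [ 0.682 -0.008  0.118]
guard_handle 0.64 (250, 315) [ 0.667 -0.108  0.12 ]
guard_handle 0.63 (489, 336) [0.592 0.417 0.009]
lever_grip 0.73 (121, 260) [ 0.574 -0.413  0.147]
lever_grip 0.16 (301, 327) [0.684 0.001 0.119]
tube1 0.88 (224, 192) [ 0.213 -0.282  0.045]
tube1 0.86 (261, 257) [ 0.448 -0.131  0.049]
tube1 0.85 (424, 268) [0.44  0.272 0.049]
tube1 0.76 (313, 261) [ 0.449 -0.     0.051]
tube1 0.75 (135, 235) [ 0.408 -0.471  0.048]
tube1 0.56 (421, 220) [0.262 0.275 0.041]
slide_holder 0.71 (486, 304) [0.504 0.422 0.011]
diffuser 0.56 (489, 337) [0.593 0.417 0.007]
diffuser 0.55 (486, 303) [0.498 0.424 0.007]
diffuser 0.32 (301, 330) [0.691 0.002 0.119]
puller 0.91 (487, 266) [0.401 0.434 0.032]
top {'vfov': 46.748, 'cx': 327.897, 'cy': 243.634, 'rvec': [2.142, -2.169, 0.13], 'tvec': [-0.028, 0.452, 1.609]}
dryer 0.95 (315, 177) [0.631 0.    0.117]
guard_handle 0.79 (356, 178) [ 0.616 -0.113  0.161]
tester_top 0.48 (440, 218) [ 0.514 -0.354  0.09 ]
tester_top 0.16 (315, 253) [0.423 0.004 0.048]
lever_grip 0.68 (467, 196) [ 0.565 -0.42   0.144]
tube1 0.96 (223, 253) [0.425 0.271 0.053]
tube1 0.9 (419, 330) [ 0.198 -0.291  0.048]
tube1 0.84 (364, 250) [ 0.43  -0.139  0.045]
tube1 0.83 (316, 250) [0.431 0.001 0.05 ]
tube1 0.58 (482, 260) [ 0.396 -0.48   0.046]
slide_holder 0.88 (174, 228) [0.508 0.428 0.006]
slide_holder 0.18 (440, 218) [ 0.514 -0.354  0.09 ]
diffuser 0.55 (173, 199) [0.596 0.432 0.01 ]
puller 0.7 (170, 266) [nan nan nan]
puller 0.22 (175, 201) [0.59  0.425 0.01 ]
```

View pics/scene0.png

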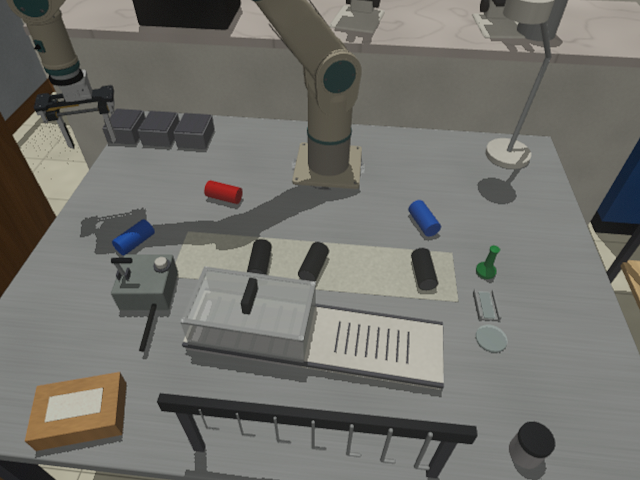

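View pics/top0.png

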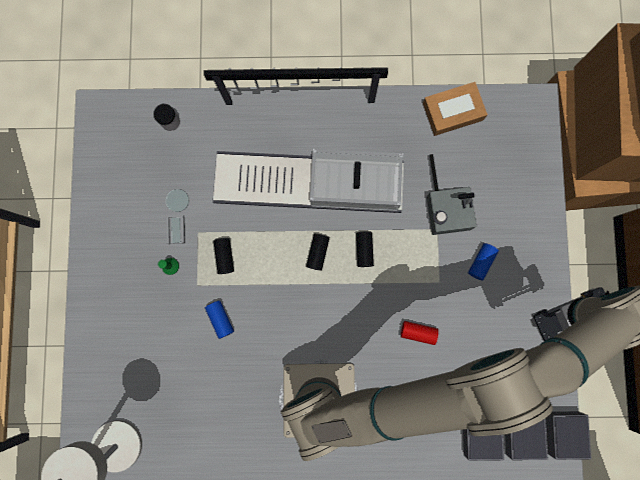

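The scene picture shows black tubes at (260,257), (313,261) and (424,268), blue look-alikes at (133,236) and (424,218), and a red one at (223,191). The guard is shut over the bay with its handle at (250,296), and the breaker is at (145,280). The top picture shows the same black tubes at (364,249), (317,251) and (223,255). These three are the matte black ones on the mat, so they are the tubes meant.

```bash
cat > m.py <<'E'
from h import *
def rect(P):
    (c,s,a)=cv2.minAreaRect(np.float32(P[:,:2]*1000)); return np.round(c,1),np.round(s,1),round(a,1)
def pca(P):
    c=np.median(P,0); C=np.cov((P-c)[:,:2].T); w,v=np.linalg.eigh(C); return c.round(4), round(np.degrees(np.arctan2(v[1,1],v[0,1]))%180,1)
def box(W,x,y,z): return (W[...,0]>x[0])&(W[...,0]<x[1])&(W[...,1]>y[0])&(W[...,1]<y[1])&(W[...,2]>z[0])&(W[...,2]<z[1])
E
python3 - <<'E'
from m import *
for c in('top','scene'):
    im,d,p=load(c); W=world(d,p); dark=im.max(2)<75; print(c)
    print('bench z',np.nanmedian(W[box(W,(.3,.5),(-.2,.4),(-.03,.03))][:,2]))
    for x,y in((.43,-.137),(.43,.001),(.42,.272)):
        P=W[box(W,(x-.07,x+.07),(y-.06,y+.06),(.012,.07))&dark]; print('tube',len(P),rect(P),pca(P),np.percentile(P[:,2],98).round(4))
    P=W[box(W,(.5,.75),(.05,.42),(.026,.04))]; print('deck',len(P),rect(P),np.median(P[:,2]))
    P=W[box(W,(.5,.75),(-.3,.1),(.105,.13))]; print('roof',len(P),rect(P),np.median(P[:,2]))
    P=W[box(W,(.5,.75),(-.3,.1),(.135,.18))]; print('handle',len(P),rect(P),pca(P),np.median(P[:,2]))
    P=W[box(W,(.42,.68),(-.5,-.3),(.06,.077))]; print('brk',len(P),rect(P),np.median(P[:,2]))
    P=W[box(W,(.42,.60),(-.42,-.3),(.08,.1))&(im.min(2)>150)]; print('btn',len(P),rect(P),np.median(P,0))
    P=W[box(W,(.42,.68),(-.5,-.33),(.12,.2))]; print('grip',len(P),rect(P),pca(P),np.percentile(P[:,2],98))
E
```

```text
top
bench z 0.0015131675303842488
tube 583 (array([ 435.3, -139.8]), array([101.7,  49.3]), 1.4) (array([ 0.4332, -0.1387,  0.0462]), np.float64(1.2)) 0.0558
tube 569 (array([428.6,  -1.7]), array([ 48.6, 101.3]), 76.2) (array([ 0.4271, -0.0021,  0.0463]), np.float64(165.6)) 0.0555
tube 577 (array([420.8, 274.3]), array([101.7,  47.6]), 8.9) (array([0.4199, 0.2717, 0.0463]), np.float64(7.6)) 0.0559
deck 4128 (array([650.6, 175.2]), array([259.8, 161. ]), 86.2) 0.032829160877719865
roof 4602 (array([ 631.3, -115.5]), array([256.6, 153.1]), 86.2) 0.11924044421184443
handle 175 (array([ 630.8, -115. ]), array([18.2, 71.9]), 86.0) (array([ 0.6276, -0.1142,  0.1562]), np.float64(176.1)) 0.1562235307185997
brk 1369 (array([ 544.2, -395. ]), array([121.4, 122.6]), 6.7) 0.07094838882132365
btn 61 (array([ 518.6, -356.7]), array([23.4, 23.5]), 58.8) [ 0.51859364 -0.35662183  0.09048267]
grip 85 (array([ 567.1, -415.4]), array([14.3, 42.7]), 2.5) (array([ 0.5661, -0.4173,  0.1444]), np.float64(92.6)) 0.15226272088399415
scene
bench z 0.00227672241251679
tube 622 (array([ 438.4, -137.9]), array
[... 247 characters left out ...]
02.6,  48.7]), 7.6) (array([0.4371, 0.2723, 0.0458]), np.float64(11.9)) 0.053
deck 7620 (array([649.6, 175.5]), array([259., 165.]), 86.9) 0.03310896892457861
roof 7177 (array([ 631.1, -115. ]), array([257.5, 154.8]), 86.2) 0.11968233881090895
handle 348 (array([ 632.4, -113.6]), array([19.1, 71.5]), 84.7) (array([ 0.6387, -0.1119,  0.1562]), np.float64(175.3)) 0.15621176069609172
brk 1832 (array([ 544.5, -393.7]), array([123.6, 121.3]), 6.7) 0.07181987009541532
btn 63 (array([ 521.2, -356.2]), array([24.6, 21.7]), 85.0) [ 0.52143759 -0.35513598  0.09184925]
grip 146 (array([ 569.8, -415.9]), array([13.4, 45.3]), 8.3) (array([ 0.571 , -0.4172,  0.145 ]), np.float64(98.1)) 0.15006357181425886
```

```bash
python3 -m jog '[{"slide":[1,-0.36,0],"delta_rot":[0,0,0.28],"fingers":0},{"slide":[1,-0.36,0],"delta_rot":[0,0,0.28],"fingers":0},{"slide":[1,-0.36,0],"delta_rot":[0,0,0.28],"fingers":0},{"slide":[1,-0.36,0],"delta_rot":[0,0,0.28],"fingers":0},{"slide":[1,-0.36,0],"delta_rot":[0,0,0.28],"fingers":0},{"slide":[1,-0.36,0],"delta_rot":[0,0,0.28],"fingers":0},{"slide":[1,-0.36,0],"delta_rot":[0,0,0.28],"fingers":0}]' 20
python3 - <<'E'
from h import *
st(); rows([.520,-.356,.2046],np.radians(86.2))
E
```

```text
t: 1.48
tool_pos: [0.4025, -0.4605, 0.2054]
eef_rot: [1.0, -0.028, 0.001, -0.001]
ft_force: [-0.2, -0.1, -0.5]
width: 0.534
gripper_force: 0.0
t1.48 pos [ 0.4025 -0.4605  0.2054] q [ 9.996e-01 -2.770e-02  7.000e-04 -8.000e-04] F [-0.2 -0.1 -0.5] w 0.534 g 0.0
slide [ 0.558 -0.554  0.006] rot [-0.001 -0.001  0.007] q7 -0.72
```

```bash
python3 -m jog '[{"slide":[0.57,-0.56,0],"delta_rot":[0,0,0],"fingers":0},{"slide":[0.57,-0.56,0],"delta_rot":[0,0,0],"fingers":0},{"slide":[0.57,-0.56,0],"delta_rot":[0,0,0],"fingers":0},{"slide":[0.57,-0.56,0],"delta_rot":[0,0,0],"fingers":0},{"slide":[0.57,-0.56,0.3],"delta_rot":[0,0,0],"fingers":0},{"slide":[0.57,-0.56,0.4],"delta_rot":[0,0,0],"fingers":0},{"slide":[0.57,-0.56,0.4],"delta_rot":[0,0,0],"fingers":0},{"slide":[0.57,-0.56,0.4],"delta_rot":[0,0,0],"fingers":0}]'
python3 - <<'E'
from h import *
st(); rows([.520,-.356,.083],np.radians(86.2))
im,d,p=cap('wrist','w1.png'); print([(o['xy'],o['score']) for o in spot_in('wrist','tester_top')])
E
```

```text
t: 2.15
tool_pos: [0.5169, -0.3603, 0.1242]
eef_rot: [0.999, -0.033, -0.002, -0.001]
ft_force: [0.5, -1.1, -0.2]
width: 0.004
gripper_force: 0.0
t2.15 pos [ 0.5169 -0.3603  0.1242] q [ 9.995e-01 -3.270e-02 -2.200e-03 -6.000e-04] F [ 0.5 -1.1 -0.2] w 0.004 g 0.0
slide [ 0.015 -0.022  0.206] rot [-0.001  0.003  0.001] q7 -0.96
[([306.3, 259.1], 0.97)]
```

```bash
python3 -m jog '[{"slide":[0.015,-0.02,0.15],"delta_rot":[0,0,0],"fingers":0},{"slide":[0.015,-0.02,0.18],"delta_rot":[0,0,0],"fingers":0},{"slide":[0.015,-0.02,0.2],"delta_rot":[0,0,0],"fingers":0},{"slide":[0.015,-0.02,0.21],"delta_rot":[0,0,0],"fingers":0},{"slide":[0.015,-0.02,0.21],"delta_rot":[0,0,0],"fingers":0},{"slide":[0.015,-0.02,0.21],"delta_rot":[0,0,0],"fingers":0}]'
python3 - <<'E'
from m import *
s=st()
im,d,p=cap('scene'); W=world(d,p)
P=W[box(W,(.42,.6),(-.47,-.38),(.1,.2))&(im.max(2)<80)]; print('grip',len(P),rect(P),np.percentile(P[:,2],95))
E
```

```text
t: 2.75
tool_pos: [0.523, -0.3559, 0.0849]
eef_rot: [0.999, -0.032, 0.001, 0.0]
ft_force: [-0.5, 2.3, 3.4]
width: 0.006
gripper_force: 1.7
t2.75 pos [ 0.523  -0.3559  0.0849] q [ 9.995e-01 -3.160e-02  6.000e-04  2.000e-04] F [-0.5  2.3  3.4] w 0.006 g 1.7
grip 225 (array([ 532.1, -421.9]), array([82.2, 47.7]), 31.1) 0.19916632446574764
```

```bash
python3 -m jog '[{"slide":[0,0,0.01],"delta_rot":[0,0,0],"fingers":0},{"slide":[0,0,0.015],"delta_rot":[0,0,0],"fingers":0},{"slide":[0,0,0.015],"delta_rot":[0,0,0],"fingers":0}]'
python3 - <<'E'
from m import *
s=st()
im,d,p=cap('scene'); W=world(d,p)
cv2.imwrite('pics/s2.png',cv2.resize(im[200:330,70:220,::-1],None,fx=4,fy=4))
E
```

```text
t: 3.05
tool_pos: [0.5231, -0.3559, 0.0822]
eef_rot: [0.999, -0.032, 0.001, 0.0]
ft_force: [-2.6, 2.6, 12.1]
width: 0.004
gripper_force: 6.0
t3.05 pos [ 0.5231 -0.3559  0.0822] q [ 9.995e-01 -3.160e-02  6.000e-04  3.000e-04] F [-2.6  2.6 12.1] w 0.004 g 6.0
```

View pics/s2.png

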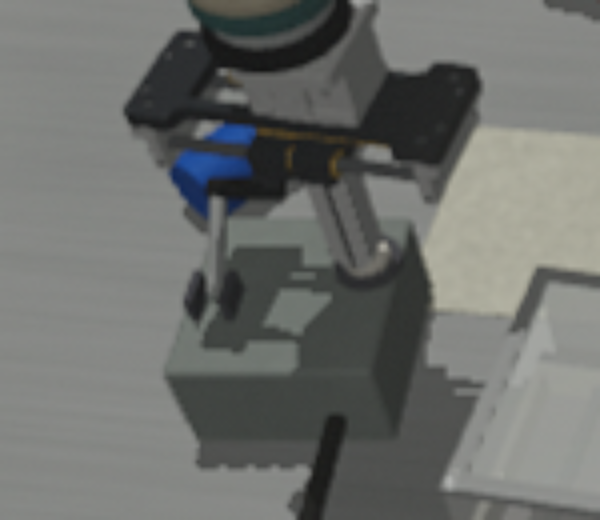

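The lever arm now leans to the front, with its grip at crop (250,180). The button took 12 N, so it was pressed home. I'll lift and confirm with the top camera.

```bash
python3 -m jog '[{"slide":[0,0,-0.3],"delta_rot":[0,0,0],"fingers":0},{"slide":[0,0,-0.5],"delta_rot":[0,0,0],"fingers":0},{"slide":[0.1,-0.3,-0.55],"delta_rot":[0,0,0],"fingers":0.5},{"slide":[0.3,-0.7,-0.55],"delta_rot":[0,0,0],"fingers":0.5},{"slide":[0.4,-1,-0.55],"delta_rot":[0,0,0],"fingers":0.5},{"slide":[0.4,-1,-0.55],"delta_rot":[0,0,0],"fingers":0.5},{"slide":[0.4,-1,-0.55],"delta_rot":[0,0,0],"fingers":0.5},{"slide":[0.4,-1,-0.55],"delta_rot":[0,0,0],"fingers":0.5}]'
python3 - <<'E'
from m import *
s=st(); rows([.631,-.115,.180],np.radians(86.2)); 
for c in('scene','top'):
    im,d,p=cap(c); W=world(d,p)
    P=W[box(W,(.42,.6),(-.47,-.38),(.1,.14))&(im.max(2)<80)]; print('grip',len(P),rect(P),pca(P),np.percentile(P[:,2],95))
E
```

```text
t: 3.77
tool_pos: [0.6192, -0.1517, 0.1906]
eef_rot: [1.0, -0.027, 0.002, -0.002]
ft_force: [0.7, 1.4, 0.5]
width: 0.391
gripper_force: 0.0
t3.77 pos [ 0.6192 -0.1517  0.1906] q [ 0.9996 -0.0267  0.0017 -0.0025] F [0.7 1.4 0.5] w 0.391 g 0.0
slide [ 0.049 -0.186  0.054] rot [-0.003 -0.002  0.008] q7 -1.32
grip 115 (array([ 510.7, -421.3]), array([15.7, 42.3]), 16.7) (array([ 0.5109, -0.4199,  0.1229]), np.float64(100.9)) 0.12723267864046442
grip 85 (array([ 507.1, -423.6]), array([25.5, 43.8]), 28.8) (array([ 0.5068, -0.4248,  0.1234]), np.float64(100.3)) 0.12999110352036614
```

```bash
python3 -m jog '[{"slide":[0.05,-0.185,0],"delta_rot":[0,0,0],"fingers":0.5},{"slide":[0.05,-0.185,0.05],"delta_rot":[0,0,0],"fingers":0.5},{"slide":[0.05,-0.185,0.2],"delta_rot":[0,0,0],"fingers":0.5},{"slide":[0.05,-0.185,0.31],"delta_rot":[0,0,0],"fingers":0.5},{"slide":[0.05,-0.185,0.31],"delta_rot":[0,0,0],"fingers":0.5},{"slide":[0.05,-0.185,0.31],"delta_rot":[0,0,0],"fingers":0.0},{"slide":[0.05,-0.185,0.31],"delta_rot":[0,0,0],"fingers":0.0},{"slide":[0.05,-0.185,0.31],"delta_rot":[0,0,0],"fingers":0.0},{"slide":[0.05,-0.185,0.31],"delta_rot":[0,0,0],"fingers":0.0}]' 25
python3 - <<'E'
from h import *
s=st(); p=s['tool_pos']; rows([p[0]+.3*.0663,p[1]+.3*.998,p[2]],np.radians(86.2))
E
```

```text
t: 4.62
tool_pos: [0.6282, -0.1246, 0.1299]
eef_rot: [0.999, -0.032, 0.001, -0.0]
ft_force: [-0.5, 2.4, 0.9]
width: 0.25
gripper_force: 0.7
t4.62 pos [ 0.6282 -0.1246  0.1299] q [ 9.995e-01 -3.160e-02  1.000e-03 -2.000e-04] F [-0.5  2.4  0.9] w 0.25 g 0.7
slide [ 5.0e-03 -1.5e+00  1.0e-03] rot [-0.    -0.001  0.002] q7 -1.36
```

```bash
python3 -m jog '[{"slide":[0,0,0],"delta_rot":[0,0,0],"fingers":0.0},{"slide":[0,0,0],"delta_rot":[0,0,0],"fingers":0.0},{"slide":[0,0,0],"delta_rot":[0,0,0],"fingers":0.0}]' 25
python3 - <<'E'
from h import *
s=st();cap('wrist','w2.png')
E
```

```text
t: 4.87
tool_pos: [0.6283, -0.124, 0.1298]
eef_rot: [1.0, -0.031, 0.001, -0.0]
ft_force: [-1.0, 3.1, 5.9]
width: 0.188
gripper_force: 25.0
t4.87 pos [ 0.6283 -0.124   0.1298] q [ 9.995e-01 -3.140e-02  9.000e-04 -4.000e-04] F [-1.   3.1  5.9] w 0.188 g 25.0
```

View pics/w2.png

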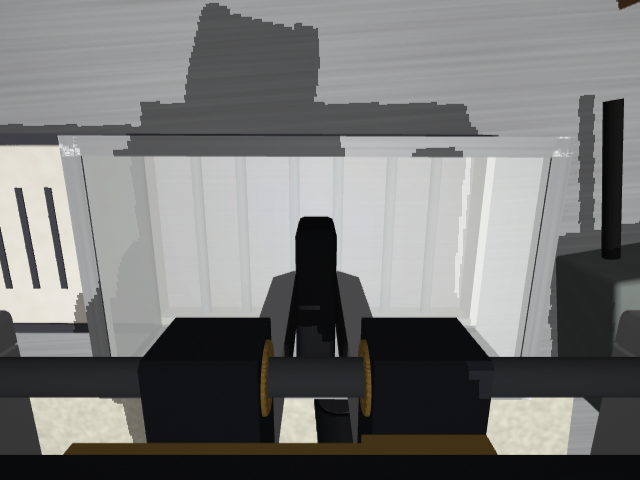

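```bash
python3 -m jog '[{"slide":[0,-0.1,0],"delta_rot":[0,0,0],"fingers":0},{"slide":[0,-0.2,0],"delta_rot":[0,0,0],"fingers":0},{"slide":[0,-0.3,0],"delta_rot":[0,0,0],"fingers":0},{"slide":[0,-0.4,0],"delta_rot":[0,0,0],"fingers":0},{"slide":[0,-0.5,0],"delta_rot":[0,0,0],"fingers":0},{"slide":[0,-0.6,0],"delta_rot":[0,0,0],"fingers":0},{"slide":[0,-0.7,0],"delta_rot":[0,0,0],"fingers":0},{"slide":[0,-0.8,0],"delta_rot":[0,0,0],"fingers":0},{"slide":[0,-0.9,0],"delta_rot":[0,0,0],"fingers":0},{"slide":[0,-1,0],"delta_rot":[0,0,0],"fingers":0},{"slide":[0,-1,0],"delta_rot":[0,0,0],"fingers":0}]'
python3 - <<'E'
from h import *
s=st(); rows([.6283+.3*.0663,-.115+.3*.998,.1298],np.radians(86.2))
E
```

```text
t: 5.83
tool_pos: [0.6417, 0.08, 0.1298]
eef_rot: [1.0, -0.029, 0.002, -0.001]
ft_force: [-0.4, 2.7, 4.4]
width: 0.189
gripper_force: 25.0
t5.83 pos [0.6417 0.08   0.1298] q [ 0.9996 -0.0292  0.0019 -0.0015] F [-0.4  2.7  4.4] w 0.189 g 25.0
slide [ 0.002 -0.523  0.001] rot [-0.002 -0.002  0.005] q7 -1.66
```

```bash
python3 -m jog '[{"slide":[0,-0.1,0],"delta_rot":[0,0,0],"fingers":0},{"slide":[0,-0.2,0],"delta_rot":[0,0,0],"fingers":0},{"slide":[0,-0.3,0],"delta_rot":[0,0,0],"fingers":0},{"slide":[0,-0.4,0],"delta_rot":[0,0,0],"fingers":0},{"slide":[0,-0.46,0],"delta_rot":[0,0,0],"fingers":0},{"slide":[0,-0.49,0],"delta_rot":[0,0,0],"fingers":0},{"slide":[0,-0.52,0],"delta_rot":[0,0,0],"fingers":0},{"slide":[0,-0.52,0],"delta_rot":[0,0,0],"fingers":0}]'
python3 - <<'E'
from m import *
s=st(); rows([.6283+.3*.0663,-.115+.3*.998,.1298],np.radians(86.2))
for c in('scene','top'):
    im,d,p=cap(c); W=world(d,p)
    P=W[box(W,(.5,.8),(-.4,.4),(.105,.125))]; print(len(P),np.percentile(P[:,1],[.5,1,99,99.5]))
E
```

```text
t: 6.5
tool_pos: [0.648, 0.1754, 0.1298]
eef_rot: [0.999, -0.032, 0.001, 0.002]
ft_force: [-1.2, -5.4, 7.0]
width: 0.19
gripper_force: 25.0
t6.50 pos [0.648  0.1754 0.1298] q [ 0.9995 -0.032   0.0012  0.0023] F [-1.2 -5.4  7. ] w 0.19 g 25.0
slide [-0.002 -0.045 -0.   ] rot [ 0.003 -0.002  0.001] q7 -1.81
7128 [0.04651588 0.0485175  0.3008112  0.30298287]
1725 [0.04499568 0.04522464 0.17503788 0.17583604]
```

```bash
python3 -m jog '[{"slide":[0,-0.02,0],"delta_rot":[0,0,0],"fingers":0},{"slide":[0,-0.03,0],"delta_rot":[0,0,0],"fingers":0},{"slide":[0,-0.03,0],"delta_rot":[0,0,0],"fingers":0}]'
python3 - <<'E'
from m import *
s=st()
im,d,p=load('wrist'); W=world(d,p)
P=W[box(W,(.5,.8),(-.3,.1),(.105,.125))]; print('roof w',len(P),rect(P),np.median(P[:,2]))
P=W[box(W,(.6,.8),(-.2,-.05),(.15,.16))&(im.max(2)<40)]; print('handle w',len(P),rect(P),np.median(P,0))
P=W[box(W,(.5,.8),(-.3,.1),(.026,.036))]; print(len(P),rect(P))
E
```

```text
t: 6.85
tool_pos: [0.648, 0.1753, 0.1297]
eef_rot: [0.999, -0.034, 0.0, 0.006]
ft_force: [-3.4, -13.0, 8.7]
width: 0.191
gripper_force: 25.1
t6.85 pos [0.648  0.1753 0.1297] q [ 9.994e-01 -3.380e-02  5.000e-04  5.500e-03] F [ -3.4 -13.    8.7] w 0.191 g 25.1
roof w 87546 (array([ 628.5, -125.1]), array([258.1, 150.7]), 86.2) 0.11859049068945754
handle w 5113 (array([ 633.6, -125.3]), array([20.9, 61. ]), 84.6) [ 0.63608713 -0.12542161  0.15620538]
11028 (array([632. , -75.4]), array([359.9, 158.1]), 86.3)
```

```bash
python3 -m jog '[{"slide":[0,0.03,0],"delta_rot":[0,0,0],"fingers":0},{"slide":[0,0.03,0],"delta_rot":[0,0,0],"fingers":0.5},{"slide":[0,0.03,0],"delta_rot":[0,0,0],"fingers":0.5},{"slide":[0,0.03,0],"delta_rot":[0,0,0],"fingers":0.5},{"slide":[0,0.03,-0.2],"delta_rot":[0,0,0],"fingers":1},{"slide":[0,0.03,-0.4],"delta_rot":[0,0,0],"fingers":1},{"slide":[0,0.2,-0.4],"delta_rot":[0,0,0],"fingers":1},{"slide":[0,0.4,-0.5],"delta_rot":[0,0,0],"fingers":1},{"slide":[0,0.6,-0.5],"delta_rot":[0,0,0],"fingers":1},{"slide":[0,0.8,-0.5],"delta_rot":[0,0,0],"fingers":1},{"slide":[-0.3,0.8,-0.5],"delta_rot":[0,0,0],"fingers":1},{"slide":[-0.5,0.8,-0.5],"delta_rot":[0,0,0],"fingers":1},{"slide":[-0.7,0.8,-0.5],"delta_rot":[0,0,0],"fingers":1},{"slide":[-0.7,0.8,-0.5],"delta_rot":[0,0,0],"fingers":1}]'
python3 - <<'E'
from m import *
s=st(); 
for c in('scene','top','wrist'):
    im,d,p=cap(c,c+'3.png'); W=world(d,p)
    P=W[box(W,(.5,.8),(-.1,.4),(.105,.125))]; print(c,'roof',len(P),rect(P))
    P=W[box(W,(.5,.8),(-.3,.05),(.028,.04))]; print('walls',len(P),rect(P))
    P=W[box(W,(.5,.8),(-.3,.05),(.021,.026))]; print('rails',len(P),rect(P))
    dark=im.max(2)<75
    for x,y in((.435,-.139),(.43,.001),(.42,.274)):
        P=W[box(W,(x-.07,x+.07),(y-.06,y+.06),(.012,.07))&dark]
        if len(P)>50: print('tube',len(P),rect(P),pca(P)[1])
E
```

```text
t: 8.02
tool_pos: [0.4908, 0.0342, 0.2278]
eef_rot: [1.0, -0.031, -0.003, -0.0]
ft_force: [-0.7, -1.1, 0.3]
width: 0.999
gripper_force: 0.0
t8.02 pos [0.4908 0.0342 0.2278] q [ 9.995e-01 -3.120e-02 -3.000e-03 -2.000e-04] F [-0.7 -1.1  0.3] w 0.999 g 0.0
scene roof 7893 (array([649.7, 174.7]), array([256.2, 154.3]), 86.3)
walls 2813 (array([ 631.9, -101.5]), array([309.8, 162.6]), 86.4)
rails 930 (array([ 637.2, -102.5]), array([303.5, 148.1]), 86.3)
tube 717 (array([ 437.3, -137.7]), array([102.6,  48.8]), 0.5) 179.5
tube 723 (array([4.323e+02, 2.000e-01]), array([ 48.6, 101.6]), 74.6) 163.6
tube 742 (array([423.1, 274.3]), array([103.6,  47.3]), 10.5) 12.1
top roof 3249 (array([650.1, 174.1]), array([256.2, 152.9]), 86.1)
walls 1007 (array([ 631.6, -102.2]), array([308.5, 160.1]), 86.1)
rails 421 (array([ 633.3, -102.2]), array([307.6, 160.2]), 86.2)
tube 584 (array([ 435.3, -139.6]), array([102.4,  49.4]), 1.3) 1.4
tube 454 (array([428.6, -12. ]), array([ 44.2, 104.7]), 89.8) 173.6
tube 573 (array([420.9, 274.2]), array([101.5,  46.8]), 7.8) 7.3
wrist roof 37637 (array([621.8, 156.3]), array([218.1,  99.6]), 86.5)
walls 12763 (array([ 618.3, -101.9]), array([309.4, 134.2]), 86.5)
rails 7276 (array([ 624.5, -140.2]), array([223.5, 122.3]), 86.5)
tube 4804 (array([ 434.6, -138.1]), array([100.5,  48.3]), 0.3) 0.5
tube 4367 (array([428.6,  -1.4]), array([48.5, 99.6]), 76.1) 165.4
tube 4342 (array([420.5, 274.6]), array([99.4, 47.9]), 7.9) 15.6
```

View pics/top3.png

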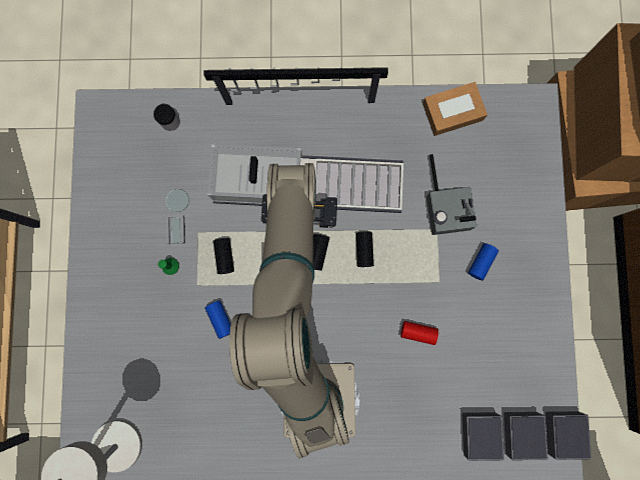

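The top picture shows the guard open over the deck at (255,175) and the bay with its rails free at (360,185). The lever bar is down at about (462,205), and the three black tubes are still on the mat.

```bash
python3 - <<'E'
from h import *
st(); rows([.430,-.0005,.11],np.radians(75.5))
E
```

```text
t8.17 pos [0.4971 0.0346 0.229 ] q [ 9.995e-01 -3.080e-02  6.000e-04 -3.000e-04] F [0.2 0.1 0.4] w 1.004 g 0.0
slide [-0.325  0.196  0.594] rot [-0.    -0.001  0.122] q7 -1.64
```

```bash
python3 -m jog '[{"slide":[-0.325,0.195,0.1],"delta_rot":[0,0,0.12],"fingers":1},{"slide":[-0.325,0.195,0.3],"delta_rot":[0,0,0.12],"fingers":1},{"slide":[-0.325,0.195,0.5],"delta_rot":[0,0,0.12],"fingers":1},{"slide":[-0.325,0.195,0.6],"delta_rot":[0,0,0.12],"fingers":1},{"slide":[-0.325,0.195,0.6],"delta_rot":[0,0,0.12],"fingers":1},{"slide":[-0.325,0.195,0.6],"delta_rot":[0,0,0.12],"fingers":1}]'
python3 - <<'E'
from m import *
im,d,p=cap('wrist'); W=world(d,p)
P=W[box(W,(.3,.55),(-.08,.08),(.015,.07))&(im.max(2)<75)]
print(len(P),rect(P),np.percentile(P,[2,98],axis=0).round(3))
st(); rows([.430,-.0005,.010],np.radians(75.5))
E
```

```text
t: 8.67
tool_pos: [0.4307, -0.0011, 0.1075]
eef_rot: [0.992, -0.126, -0.001, 0.0]
ft_force: [0.6, 0.1, 0.1]
width: 1.001
gripper_force: 0.0
9735 (array([428. ,  -1.6]), array([ 49.2, 100.2]), 76.1) [[ 0.382 -0.031  0.031]
 [ 0.478  0.026  0.051]]
t8.72 pos [ 0.4321 -0.0009  0.1089] q [ 9.921e-01 -1.254e-01  7.000e-04  0.000e+00] F [ 0.7 -0.1  0.2] w 1.001 g 0.0
slide [-0.012  0.001  0.494] rot [-0.    -0.001  0.001] q7 -1.66
```

```bash
python3 -m jog '[{"slide":[-0.015,0,0.2],"delta_rot":[0,0,0],"fingers":1},{"slide":[-0.015,0,0.4],"delta_rot":[0,0,0],"fingers":1},{"slide":[-0.015,0,0.49],"delta_rot":[0,0,0],"fingers":1},{"slide":[-0.015,0,0.49],"delta_rot":[0,0,0],"fingers":1},{"slide":[-0.015,0,0.49],"delta_rot":[0,0,0],"fingers":0.3},{"slide":[-0.015,0,0.49],"delta_rot":[0,0,0],"fingers":0.3},{"slide":[-0.015,0,0.49],"delta_rot":[0,0,0],"fingers":0.3},{"slide":[-0.015,0,0.49],"delta_rot":[0,0,0],"fingers":0.3},{"slide":[-0.015,0,0.49],"delta_rot":[0,0,0],"fingers":0.3},{"slide":[-0.015,0,0.49],"delta_rot":[0,0,0],"fingers":0.3},{"slide":[-0.015,0,0.49],"delta_rot":[0,0,0],"fingers":0.3}]' 40
python3 - <<'E'
from h import *
s=st(); rows([.635,-.0502,.13],np.radians(86.2)); 
E
```

```text
t: 9.63
tool_pos: [0.4275, -0.0001, 0.011]
eef_rot: [0.992, -0.125, 0.001, -0.0]
ft_force: [-1.1, -0.1, 0.1]
width: 0.54
gripper_force: 0.0
t9.63 pos [ 4.275e-01 -1.000e-04  1.100e-02] q [ 9.921e-01 -1.255e-01  5.000e-04 -4.000e-04] F [-1.1 -0.1  0.1] w 0.54 g 0.0
slide [ 1.068 -0.016 -0.594] rot [-0.    -0.001 -0.118] q7 -1.04
```

```bash
python3 -m jog '[{"slide":[0,0,0],"delta_rot":[0,0,0],"fingers":0.3},{"slide":[0,0,0],"delta_rot":[0,0,0],"fingers":0.3},{"slide":[0,0,0],"delta_rot":[0,0,0],"fingers":0.3},{"slide":[0,0,-0.1],"delta_rot":[0,0,0],"fingers":0.3},{"slide":[0,0,-0.25],"delta_rot":[0,0,0],"fingers":0.3},{"slide":[0,0,-0.4],"delta_rot":[0,0,0],"fingers":0.3},{"slide":[0.2,0,-0.4],"delta_rot":[0,0,-0.03],"fingers":0.3},{"slide":[0.4,0,-0.4],"delta_rot":[0,0,-0.06],"fingers":0.3},{"slide":[0.6,0,-0.4],"delta_rot":[0,0,-0.09],"fingers":0.3},{"slide":[0.8,-0.01,-0.4],"delta_rot":[0,0,-0.12],"fingers":0.3},{"slide":[1,-0.015,-0.4],"delta_rot":[0,0,-0.12],"fingers":0.3},{"slide":[1,-0.015,-0.4],"delta_rot":[0,0,-0.12],"fingers":0.3},{"slide":[1,-0.015,-0.4],"delta_rot":[0,0,-0.12],"fingers":0.3}]' 40
python3 - <<'E'
from m import *
s=st(); rows([.635,-.0502,.030],np.radians(86.2)); 
im,d,p=cap('scene'); W=world(d,p)
P=W[box(W,(.55,.75),(-.12,.02),(.05,.135))&(im.max(2)<60)]; print(len(P),rect(P),np.percentile(P,[2,98],axis=0).round(3))
cv2.imwrite('pics/s4.png',cv2.resize(im[200:400,150:400,::-1],None,fx=2.5,fy=2.5))
E
```

```text
t: 10.72
tool_pos: [0.6224, -0.0479, 0.0895]
eef_rot: [0.999, -0.032, -0.0, 0.001]
ft_force: [-1.6, 0.8, -3.6]
width: 0.524
gripper_force: 40.0
t10.72 pos [ 0.6224 -0.0479  0.0895] q [ 9.995e-01 -3.160e-02 -1.000e-04  5.000e-04] F [-1.6  0.8 -3.6] w 0.524 g 40.0
slide [0.064 0.007 0.297] rot [0.001 0.    0.002] q7 -1.12
947 (array([627.3, -49.6]), array([102.6,  50.1]), 0.8) [[ 0.582 -0.073  0.088]
 [ 0.677 -0.027  0.131]]
```

View pics/s4.png

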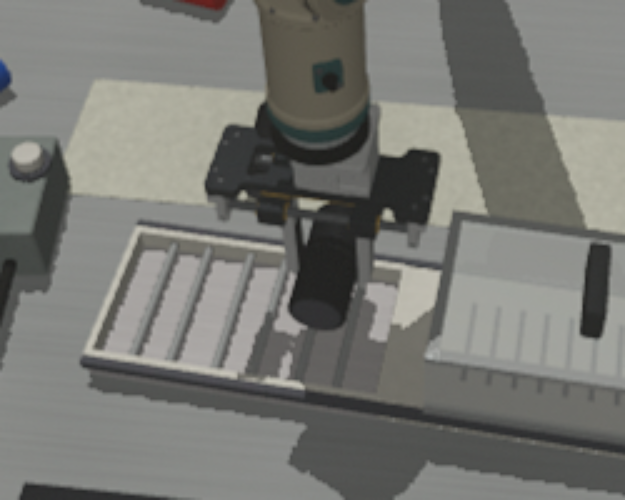

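```bash
python3 -m jog '[{"slide":[0.06,0.005,0],"delta_rot":[0,0,0],"fingers":0.3},{"slide":[0.06,0.005,0.12],"delta_rot":[0,0,0],"fingers":0.3},{"slide":[0.06,0.005,0.22],"delta_rot":[0,0,0],"fingers":0.3},{"slide":[0.06,0.005,0.28],"delta_rot":[0,0,0],"fingers":0.3},{"slide":[0.06,0.005,0.295],"delta_rot":[0,0,0],"fingers":0.3},{"slide":[0.06,0.005,0.295],"delta_rot":[0,0,0],"fingers":0.3},{"slide":[0.06,0.005,0.295],"delta_rot":[0,0,0],"fingers":0.3}]' 40
python3 - <<'E'
from h import *
s=st(); rows([.635,-.0502,.0295],np.radians(86.2)); 
E
```

```text
t: 11.35
tool_pos: [0.6333, -0.0487, 0.0321]
eef_rot: [0.999, -0.032, 0.0, -0.0]
ft_force: [0.3, 0.4, -0.8]
width: 0.525
gripper_force: 39.9
t11.35 pos [ 0.6333 -0.0487  0.0321] q [ 9.995e-01 -3.170e-02  2.000e-04 -0.000e+00] F [ 0.3  0.4 -0.8] w 0.525 g 39.9
slide [0.009 0.007 0.013] rot [-0.    -0.     0.002] q7 -1.09
```

```bash
python3 -m jog '[{"slide":[0.005,0.007,0.005],"delta_rot":[0,0,0],"fingers":0.3},{"slide":[0.005,0.007,0.005],"delta_rot":[0,0,0],"fingers":0.62},{"slide":[0.005,0.007,0.005],"delta_rot":[0,0,0],"fingers":0.62},{"slide":[0.005,0.007,0.005],"delta_rot":[0,0,0],"fingers":0.62},{"slide":[0.005,0.007,-0.1],"delta_rot":[0,0,0],"fingers":0.62},{"slide":[0.005,0.007,-0.3],"delta_rot":[0,0,0],"fingers":0.62},{"slide":[0,0.007,-0.5],"delta_rot":[0,0,0],"fingers":1},{"slide":[-0.2,0.15,-0.5],"delta_rot":[0,0,0],"fingers":1},{"slide":[-0.4,0.3,-0.5],"delta_rot":[0,0,0],"fingers":1},{"slide":[-0.6,0.44,-0.5],"delta_rot":[0,0,0],"fingers":1},{"slide":[-0.8,0.44,-0.5],"delta_rot":[0,0,0],"fingers":1},{"slide":[-1,0.44,-0.5],"delta_rot":[0,0,0],"fingers":1},{"slide":[-1,0.44,-0.4],"delta_rot":[0,0,0],"fingers":1},{"slide":[-1,0.44,-0.4],"delta_rot":[0,0,0],"fingers":1}]' 40
cat > look.py <<'E'
from m import *
import sys
for c in ('top','scene','wrist')[:int(sys.argv[1])]:
    im,d,p=cap(c,None); W=world(d,p); dark=(im.max(2)<75)
    m=(box(W,(.3,.78),(-.35,.40),(.012,.105))&dark).astype(np.uint8)
    n,l,stt,_=cv2.connectedComponentsWithStats(cv2.erode(m,np.ones((3,3))))
    for i in range(1,n):
        if stt[i,4]>120:
            P=W[l==i]; print(c,len(P),rect(P),'z',np.percentile(P[:,2],[5,50,95]).round(3))
st()
E
python3 look.py 3; python3 -c "
from h import *
rows([.436,-.139,.010],np.radians(91))"
```

```text
t: 12.52
tool_pos: [0.4223, -0.1233, 0.1106]
eef_rot: [0.999, -0.033, -0.003, -0.001]
ft_force: [-0.5, -0.5, -0.0]
width: 0.999
gripper_force: 0.0
top 472 (array([636.1, -50.5]), array([42.1, 99.3]), 86.4) z [0.055 0.066 0.073]
top 468 (array([419.1, 273.3]), array([96.9, 40.3]), 8.2) z [0.036 0.047 0.055]
scene 563 (array([ 441.2, -137. ]), array([43.8, 97. ]), 90.0) z [0.026 0.047 0.053]
scene 569 (array([425.4, 275. ]), array([98.1, 43.6]), 8.2) z [0.026 0.047 0.052]
scene 319 (array([ 548.7, -336. ]), array([ 19.4, 104. ]), 88.1) z [0.021 0.043 0.064]
scene 918 (array([625.5, -46.7]), array([ 44.8, 130.6]), 85.6) z [0.038 0.065 0.071]
scene 196 (array([728.5, 169.3]), array([254.9,   5.5]), 86.5) z [0.028 0.031 0.035]
wrist 236 (array([589.3,   5.8]), array([ 2.2, 24.9]), 86.3) z [0.015 0.018 0.025]
wrist 1050 (array([586.3, -49.1]), array([11., 46.]), 9.6) z [0.028 0.043 0.053]
wrist 405 (array([ 572. , -246.4]), array([ 2. , 28.4]), 86.5) z [0.015 0.023 0.03 ]
wrist 4721 (array([ 529.8, -336.9]), array([103.6,   4.2]), 6.7) z [0.015 0.027 0.039]
wrist 6245 (array([555.7, -88.5]), array([324. ,   8.3]), 86.2) z [0.029 0.032 0.034]
wrist 8891 (array([ 434.9, -139.7]), array([99.1, 47.1]), 1.4) z [0.037 0.047 0.051]
t12.67 pos [ 0.4302 -0.1244  0.1121] q [ 9.995e-01 -3.140e-02  1.300e-03  3.000e-04] F [-0.1  0.2  0.4] w 0.998 g 0.0
slide [0.032 0.071 0.511] rot [ 0.    -0.002 -0.051] q7 -0.84
```

```bash
python3 -m jog '[{"slide":[0.03,0.072,0],"delta_rot":[0,0,-0.05],"fingers":1},{"slide":[0.03,0.072,0.2],"delta_rot":[0,0,-0.05],"fingers":1},{"slide":[0.03,0.072,0.4],"delta_rot":[0,0,-0.05],"fingers":1},{"slide":[0.03,0.072,0.505],"delta_rot":[0,0,-0.05],"fingers":1},{"slide":[0.03,0.072,0.505],"delta_rot":[0,0,-0.05],"fingers":1},{"slide":[0.03,0.072,0.505],"delta_rot":[0,0,-0.05],"fingers":0.3},{"slide":[0.03,0.072,0.505],"delta_rot":[0,0,-0.05],"fingers":0.3},{"slide":[0.03,0.072,0.505],"delta_rot":[0,0,-0.05],"fingers":0.3},{"slide":[0.03,0.072,0.505],"delta_rot":[0,0,-0.05],"fingers":0.3},{"slide":[0.03,0.072,0.505],"delta_rot":[0,0,-0.05],"fingers":0.3},{"slide":[0.03,0.072,0.505],"delta_rot":[0,0,-0.05],"fingers":0.3},{"slide":[0.03,0.072,0.505],"delta_rot":[0,0,-0.05],"fingers":0.3},{"slide":[0.03,0.072,0.505],"delta_rot":[0,0,-0.05],"fingers":0.3},{"slide":[0.03,0.072,0.505],"delta_rot":[0,0,-0.05],"fingers":0.3},{"slide":[0.03,0.072,0.505],"delta_rot":[0,0,-0.05],"fingers":0.3}]' 40
python3 -c "
from h import *
rows([.626,-.1998,.09],np.radians(86.2))"
```

```text
t: 13.92
tool_pos: [0.4337, -0.1388, 0.0109]
eef_rot: [1.0, 0.008, 0.0, -0.0]
ft_force: [-1.3, -0.2, 5.7]
width: 0.524
gripper_force: 40.0
slide [ 0.957  0.32  -0.394] rot [-0.    -0.001  0.052] q7 -0.61
```

```bash
python3 -m jog '[{"slide":[0,0,-0.1],"delta_rot":[0,0,0],"fingers":0.3},{"slide":[0,0,-0.25],"delta_rot":[0,0,0],"fingers":0.3},{"slide":[0,0,-0.4],"delta_rot":[0,0,0],"fingers":0.3},{"slide":[0.2,0.1,-0.4],"delta_rot":[0,0,0.05],"fingers":0.3},{"slide":[0.4,0.2,-0.4],"delta_rot":[0,0,0.05],"fingers":0.3},{"slide":[0.6,0.3,-0.4],"delta_rot":[0,0,0.05],"fingers":0.3},{"slide":[0.8,0.32,-0.4],"delta_rot":[0,0,0.05],"fingers":0.3},{"slide":[0.95,0.32,-0.4],"delta_rot":[0,0,0.05],"fingers":0.3},{"slide":[0.95,0.32,-0.4],"delta_rot":[0,0,0.05],"fingers":0.3},{"slide":[0.95,0.32,-0.4],"delta_rot":[0,0,0.05],"fingers":0.3}]' 40
python3 -c "
from h import *
st();rows([.6255,-.1998,.0305],np.radians(86.2))"
```

```text
t: 14.75
tool_pos: [0.6252, -0.199, 0.0891]
eef_rot: [1.0, -0.03, -0.0, -0.0]
ft_force: [-1.8, 0.2, -2.0]
width: 0.519
gripper_force: 40.0
t14.75 pos [ 0.6252 -0.199   0.0891] q [ 9.995e-01 -3.030e-02 -5.000e-04 -1.000e-04] F [-1.8  0.2 -2. ] w 0.519 g 40.0
slide [0.002 0.004 0.293] rot [-0.     0.001  0.004] q7 -0.91
```

```bash
python3 -m jog '[{"slide":[0,0.004,0.12],"delta_rot":[0,0,0],"fingers":0.3},{"slide":[0,0.004,0.22],"delta_rot":[0,0,0],"fingers":0.3},{"slide":[0,0.004,0.28],"delta_rot":[0,0,0],"fingers":0.3},{"slide":[0,0.004,0.295],"delta_rot":[0,0,0],"fingers":0.3},{"slide":[0,0.004,0.295],"delta_rot":[0,0,0],"fingers":0.3},{"slide":[0,0.004,0.295],"delta_rot":[0,0,0],"fingers":0.3}]' 40
python3 -c "
from h import *
st();rows([.6255,-.1998,.0295],np.radians(86.2))"
```

```text
t: 15.25
tool_pos: [0.6242, -0.2011, 0.0321]
eef_rot: [0.999, -0.032, 0.0, 0.0]
ft_force: [-0.1, 0.0, -1.6]
width: 0.524
gripper_force: 40.0
t15.25 pos [ 0.6242 -0.2011  0.0321] q [ 9.995e-01 -3.170e-02  3.000e-04  4.000e-04] F [-0.1  0.  -1.6] w 0.524 g 40.0
slide [ 0.006 -0.007  0.013] rot [ 0.    -0.     0.002] q7 -0.87
```

```bash
python3 -m jog '[{"slide":[0,-0.005,0.008],"delta_rot":[0,0,0],"fingers":0.3},{"slide":[0,-0.005,0.008],"delta_rot":[0,0,0],"fingers":0.62},{"slide":[0,-0.005,0.008],"delta_rot":[0,0,0],"fingers":0.62},{"slide":[0,-0.005,0.008],"delta_rot":[0,0,0],"fingers":0.62},{"slide":[0,-0.005,-0.1],"delta_rot":[0,0,0],"fingers":0.62},{"slide":[0,-0.005,-0.3],"delta_rot":[0,0,0],"fingers":0.62},{"slide":[0,0,-0.5],"delta_rot":[0,0,0],"fingers":1},{"slide":[-0.2,0,-0.5],"delta_rot":[0,0,0],"fingers":1},{"slide":[-0.4,-0.1,-0.5],"delta_rot":[0,0,0],"fingers":1},{"slide":[-0.6,-0.3,-0.5],"delta_rot":[0,0,0],"fingers":1},{"slide":[-0.8,-0.5,-0.5],"delta_rot":[0,0,0],"fingers":1},{"slide":[-0.9,-0.7,-0.5],"delta_rot":[0,0,0],"fingers":1},{"slide":[-0.9,-0.9,-0.5],"delta_rot":[0,0,0],"fingers":1},{"slide":[-0.9,-1,-0.5],"delta_rot":[0,0,0],"fingers":1},{"slide":[-0.9,-1,-0.5],"delta_rot":[0,0,0],"fingers":1}]' 40
python3 look.py 2; python3 -c "
from h import *
rows([.421,.275,.11],np.radians(98))"
```

```text
t: 16.5
tool_pos: [0.4554, 0.018, 0.1313]
eef_rot: [1.0, -0.027, -0.001, -0.002]
ft_force: [-0.2, 0.0, -0.0]
width: 0.998
gripper_force: 0.0
top 474 (array([635.9, -50.5]), array([42.1, 99.5]), 86.6) z [0.056 0.066 0.073]
top 469 (array([ 625. , -198.7]), array([ 43.1, 100.7]), 86.2) z [0.055 0.066 0.073]
top 236 (array([437.6, 275. ]), array([59.5, 40.3]), 7.7) z [0.037 0.048 0.055]
scene 600 (array([424.7, 272.6]), array([99.6, 42.2]), 11.7) z [0.026 0.047 0.052]
scene 318 (array([ 547.3, -337.5]), array([ 19.3, 106. ]), 89.3) z [0.022 0.042 0.065]
scene 888 (array([ 629. , -194.7]), array([ 43.7, 102. ]), 83.8) z [0.041 0.066 0.071]
scene 858 (array([641. , -47.4]), array([42.9, 99.3]), 86.2) z [0.04  0.066 0.071]
scene 196 (array([727.9, 169.2]), array([254.9,   4.4]), 86.5) z [0.027 0.031 0.035]
t16.60 pos [0.4573 0.0128 0.1317] q [ 9.996e-01 -2.870e-02  3.000e-04 -4.000e-04] F [ 1.2 -0.6 -0.1] w 0.998 g 0.0
slide [-0.257 -1.298  0.11 ] rot [-0.001 -0.    -0.125] q7 -1.14
```

Both tubes are well placed. Next is tube C.

```bash
python3 -m jog '[{"slide":[-0.1,-0.2,0],"delta_rot":[0,0,-0.05],"fingers":1},{"slide":[-0.2,-0.4,0],"delta_rot":[0,0,-0.12],"fingers":1},{"slide":[-0.25,-0.6,0],"delta_rot":[0,0,-0.12],"fingers":1},{"slide":[-0.25,-0.8,0],"delta_rot":[0,0,-0.12],"fingers":1},{"slide":[-0.25,-1,0],"delta_rot":[0,0,-0.12],"fingers":1},{"slide":[-0.25,-1,0],"delta_rot":[0,0,-0.12],"fingers":1},{"slide":[-0.25,-1,0],"delta_rot":[0,0,-0.12],"fingers":1}]' 40
python3 look.py 3; python3 -c "
from h import *
rows([.421,.275,.11],np.radians(98))"
```

```text
t: 17.18
tool_pos: [0.4214, 0.214, 0.1315]
eef_rot: [0.998, 0.064, 0.001, 0.0]
ft_force: [1.0, -1.9, -0.2]
width: 1.003
gripper_force: 0.0
top 455 (array([636.9, -50.7]), array([ 42.1, 101.4]), 86.3) z [0.056 0.066 0.073]
top 470 (array([ 624.5, -198.4]), array([ 43.2, 100.2]), 86.0) z [0.057 0.067 0.073]
top 132 (array([389.2, 269.1]), array([35.1, 40.6]), 10.9) z [0.035 0.045 0.053]
scene 589 (array([424.5, 273.2]), array([100.7,  42.5]), 11.4) z [0.025 0.047 0.052]
scene 326 (array([ 548.9, -335.8]), array([ 18.5, 106. ]), 87.6) z [0.022 0.043 0.064]
scene 876 (array([ 629.1, -194.9]), array([ 43.7, 100.8]), 84.4) z [0.043 0.066 0.071]
scene 873 (array([640.7, -47.5]), array([44.5, 99.8]), 84.9) z [0.044 0.066 0.071]
scene 152 (array([726. , 143.9]), array([204.4,   4.6]), 86.1) z [0.027 0.031 0.034]
wrist 4524 (array([570.9, 147.8]), array([316.1,   8.1]), 86.3) z [0.026 0.032 0.04 ]
wrist 7486 (array([420.4, 275. ]), array([99.5, 45.9]), 8.0) z [0.033 0.047 0.051]
t17.33 pos [0.4208 0.2103 0.1317] q [9.982e-01 6.050e-02 3.000e-04 6.000e-04] F [ 0.2  0.  -0.8] w 1.002 g 0.0
slide [ 0.04  -0.321  0.108] rot [ 0.001 -0.    -0.012] q7 -1.41
```

```bash
python3 -m jog '[{"slide":[0.02,-0.15,0],"delta_rot":[0,0,-0.012],"fingers":1},{"slide":[0.04,-0.32,0],"delta_rot":[0,0,-0.012],"fingers":1},{"slide":[0.04,-0.322,0.1],"delta_rot":[0,0,-0.012],"fingers":1},{"slide":[0.04,-0.322,0.3],"delta_rot":[0,0,-0.012],"fingers":1},{"slide":[0.04,-0.322,0.5],"delta_rot":[0,0,-0.012],"fingers":1},{"slide":[0.04,-0.322,0.603],"delta_rot":[0,0,-0.012],"fingers":1},{"slide":[0.04,-0.322,0.603],"delta_rot":[0,0,-0.012],"fingers":1},{"slide":[0.04,-0.322,0.603],"delta_rot":[0,0,-0.012],"fingers":0.3},{"slide":[0.04,-0.322,0.603],"delta_rot":[0,0,-0.012],"fingers":0.3},{"slide":[0.04,-0.322,0.603],"delta_rot":[0,0,-0.012],"fingers":0.3},{"slide":[0.04,-0.322,0.603],"delta_rot":[0,0,-0.012],"fingers":0.3},{"slide":[0.04,-0.322,0.603],"delta_rot":[0,0,-0.012],"fingers":0.3},{"slide":[0.04,-0.322,0.603],"delta_rot":[0,0,-0.012],"fingers":0.3},{"slide":[0.04,-0.322,0.603],"delta_rot":[0,0,-0.012],"fingers":0.3},{"slide":[0.04,-0.322,0.603],"delta_rot":[0,0,-0.012],"fingers":0.3},{"slide":[0.04,-0.322,0.603],"delta_rot":[0,0,-0.012],"fingers":0.3},{"slide":[0.04,-0.322,0.603],"delta_rot":[0,0,-0.012],"fingers":0.3}]' 40
python3 -c "
from h import *
st();rows([.50,.08,.09],np.radians(86.2))"
```

```text
t: 18.75
tool_pos: [0.4199, 0.2782, 0.0113]
eef_rot: [0.997, 0.072, 0.0, -0.0]
ft_force: [0.1, -0.7, 5.8]
width: 0.525
gripper_force: 40.0
t18.75 pos [0.4199 0.2782 0.0113] q [ 9.974e-01  7.220e-02  2.000e-04 -3.000e-04] F [ 0.1 -0.7  5.8] w 0.525 g 40.0
slide [ 0.254  1.038 -0.394] rot [-0.    -0.     0.134] q7 -1.36
```

```bash
python3 -m jog '[{"slide":[0,0,-0.1],"delta_rot":[0,0,0],"fingers":0.3},{"slide":[0,0,-0.25],"delta_rot":[0,0,0],"fingers":0.3},{"slide":[0,0.1,-0.4],"delta_rot":[0,0,0.05],"fingers":0.3},{"slide":[0,0.25,-0.4],"delta_rot":[0,0,0.1],"fingers":0.3},{"slide":[0,0.4,-0.4],"delta_rot":[0,0,0.133],"fingers":0.3},{"slide":[0.05,0.6,-0.4],"delta_rot":[0,0,0.133],"fingers":0.3},{"slide":[0.05,0.8,-0.4],"delta_rot":[0,0,0.133],"fingers":0.3},{"slide":[0.1,1,-0.4],"delta_rot":[0,0,0.133],"fingers":0.3},{"slide":[0.1,1,-0.4],"delta_rot":[0,0,0.133],"fingers":0.3}]' 40
python3 -c "
from h import *
st();rows([.46,-.08,.09],np.radians(86.2));rows([.63,-.125,.09],np.radians(86.2))"
```

```text
t: 19.5
tool_pos: [0.4719, 0.0727, 0.0918]
eef_rot: [0.999, -0.039, 0.003, 0.003]
ft_force: [0.5, -0.6, -0.4]
width: 0.526
gripper_force: 40.0
t19.50 pos [0.4719 0.0727 0.0918] q [ 0.9992 -0.039   0.0029  0.0029] F [ 0.5 -0.6 -0.4] w 0.526 g 40.0
slide [0.    0.766 0.013] rot [ 0.004 -0.004 -0.007] q7 -1.22
slide [0.865 0.924 0.019] rot [ 0.004 -0.004 -0.007] q7 -1.22
```

```bash
python3 -m jog '[{"slide":[0,0.2,0],"delta_rot":[0,0,0],"fingers":0.3},{"slide":[0,0.4,0],"delta_rot":[0,0,0],"fingers":0.3},{"slide":[0,0.6,0],"delta_rot":[0,0,0],"fingers":0.3},{"slide":[0,0.8,0],"delta_rot":[0,0,0],"fingers":0.3},{"slide":[0.1,0.92,0],"delta_rot":[0,0,0],"fingers":0.3},{"slide":[0.3,0.92,0],"delta_rot":[0,0,0],"fingers":0.3},{"slide":[0.5,0.92,0],"delta_rot":[0,0,0],"fingers":0.3},{"slide":[0.7,0.92,0],"delta_rot":[0,0,0],"fingers":0.3},{"slide":[0.86,0.92,0],"delta_rot":[0,0,0],"fingers":0.3},{"slide":[0.86,0.92,0],"delta_rot":[0,0,0],"fingers":0.3},{"slide":[0.86,0.92,0],"delta_rot":[0,0,0],"fingers":0.3}]' 40
python3 -c "
from m import *
s=st();rows([.631,-.125,.0305],np.radians(86.2))
im,d,p=cap('scene'); W=world(d,p)
P=W[box(W,(.55,.75),(-.16,-.09),(.075,.135))&(im.max(2)<60)]; print(len(P),rect(P),np.percentile(P,[2,98],axis=0).round(3))"
```

```text
t: 20.42
tool_pos: [0.6286, -0.1114, 0.0897]
eef_rot: [1.0, -0.032, -0.0, 0.0]
ft_force: [-1.2, 0.4, -2.3]
width: 0.527
gripper_force: 40.0
t20.42 pos [ 0.6286 -0.1114  0.0897] q [ 9.995e-01 -3.160e-02 -5.000e-04  2.000e-04] F [-1.2  0.4 -2.3] w 0.527 g 40.0
slide [0.017 0.067 0.296] rot [0.    0.001 0.002] q7 -1.03
859 (array([ 632.3, -114.6]), array([100.8,  48.2]), 1.1) [[ 0.589 -0.136  0.089]
 [ 0.681 -0.091  0.132]]
```

```bash
python3 -m jog '[{"slide":[0.01,0.067,0],"delta_rot":[0,0,0],"fingers":0.3},{"slide":[0.01,0.067,0],"delta_rot":[0,0,0],"fingers":0.3},{"slide":[0.01,0.067,0.12],"delta_rot":[0,0,0],"fingers":0.3},{"slide":[0.01,0.067,0.2],"delta_rot":[0,0,0],"fingers":0.3},{"slide":[0.01,0.067,0.27],"delta_rot":[0,0,0],"fingers":0.3},{"slide":[0.01,0.067,0.295],"delta_rot":[0,0,0],"fingers":0.3},{"slide":[0.01,0.067,0.295],"delta_rot":[0,0,0],"fingers":0.3},{"slide":[0.01,0.067,0.295],"delta_rot":[0,0,0],"fingers":0.3}]' 40
python3 -c "
from h import *
st();rows([.631,-.125,.0295],np.radians(86.2))"
```

```text
t: 21.13
tool_pos: [0.6291, -0.1258, 0.0322]
eef_rot: [0.999, -0.033, 0.0, 0.0]
ft_force: [0.9, -0.1, -1.9]
width: 0.52
gripper_force: 40.0
t21.13 pos [ 0.6291 -0.1258  0.0322] q [ 9.995e-01 -3.260e-02  2.000e-04  2.000e-04] F [ 0.9 -0.1 -1.9] w 0.52 g 40.0
slide [ 0.009 -0.005  0.014] rot [ 0.    -0.     0.001] q7 -0.97
```

Release, lift to 0.15, and move back to the near side so the cameras can see the bay.

```bash
python3 -m jog '[{"slide":[0,-0.004,0.01],"delta_rot":[0,0,0],"fingers":0.3},{"slide":[0,-0.004,0.01],"delta_rot":[0,0,0],"fingers":0.62},{"slide":[0,-0.004,0.01],"delta_rot":[0,0,0],"fingers":0.62},{"slide":[0,-0.004,0.01],"delta_rot":[0,0,0],"fingers":0.62},{"slide":[0,-0.004,-0.1],"delta_rot":[0,0,0],"fingers":0.62},{"slide":[0,-0.004,-0.3],"delta_rot":[0,0,0],"fingers":0.62},{"slide":[0,0,-0.5],"delta_rot":[0,0,0],"fingers":0.62},{"slide":[0,0,-0.7],"delta_rot":[0,0,0],"fingers":0.5},{"slide":[-0.2,-0.2,-0.75],"delta_rot":[0,0,0],"fingers":0.5},{"slide":[-0.4,-0.4,-0.75],"delta_rot":[0,0,0],"fingers":0.5},{"slide":[-0.6,-0.6,-0.75],"delta_rot":[0,0,0],"fingers":0.5},{"slide":[-0.8,-0.8,-0.75],"delta_rot":[0,0,0],"fingers":0.5},{"slide":[-0.8,-0.8,-0.75],"delta_rot":[0,0,0],"fingers":0.5}]' 40
python3 look.py 2; python3 -c "
from h import *
for c in('top','scene'):
  im=load(c)[0]; cv2.imwrite('pics/%s5.png'%c,im[:,:,::-1])
rows([.648,.1753,.19],np.radians(86.2))"
```

```text
t: 22.22
tool_pos: [0.4908, 0.0318, 0.1822]
eef_rot: [0.999, -0.033, 0.0, -0.0]
ft_force: [1.2, 1.1, 1.2]
width: 0.5
gripper_force: 0.0
top 456 (array([635.9, -50.5]), array([ 42.1, 100. ]), 86.5) z [0.055 0.066 0.074]
top 479 (array([ 628. , -124.3]), array([43.1, 98.4]), 86.3) z [0.056 0.066 0.073]
top 478 (array([ 625.5, -199.1]), array([ 43.2, 102. ]), 86.5) z [0.055 0.066 0.073]
scene 310 (array([ 548.1, -334.6]), array([ 17.7, 105.7]), 86.8) z [0.022 0.041 0.062]
scene 838 (array([ 628.1, -195.6]), array([ 44.8, 101.5]), 85.4) z [0.042 0.066 0.071]
scene 853 (array([ 633.4, -121.9]), array([ 44.6, 100. ]), 85.7) z [0.042 0.066 0.071]
scene 871 (array([640.3, -47.6]), array([ 44.5, 101.4]), 84.8) z [0.04  0.065 0.071]
scene 133 (array([725.9, 130.8]), array([177.7,   4.4]), 86.3) z [0.028 0.032 0.035]
t22.32 pos [0.487  0.0373 0.1813] q [ 0.9996 -0.028  -0.003  -0.0023] F [0.1 0.  0.5] w 0.502 g 0.0
slide [ 0.765 -0.734 -0.045] rot [-0.003  0.004  0.007] q7 -1.28
```

View pics/scene5.png

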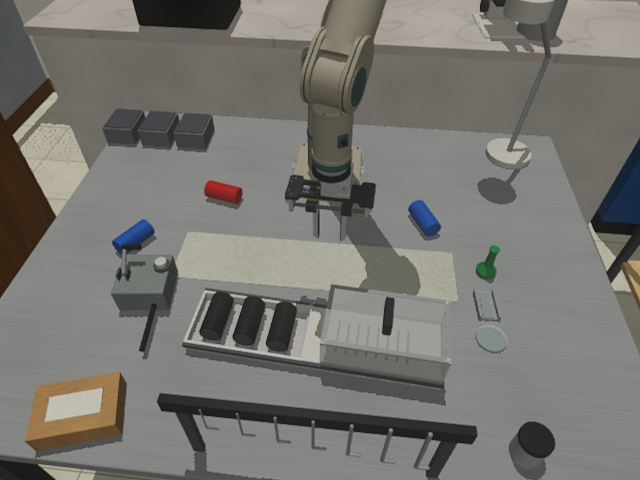

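The scene picture shows three black tubes side by side on the rails at (216,316), (249,320) and (281,326). No black tube is left on the bench. The guard handle is at (389,315) and the lever is still down. Next I shut the guard.

```bash
python3 -m jog '[{"slide":[0,-0.2,-0.05],"delta_rot":[0,0,0],"fingers":0.5},{"slide":[0.2,-0.4,-0.05],"delta_rot":[0,0,0],"fingers":0.5},{"slide":[0.4,-0.6,-0.05],"delta_rot":[0,0,0],"fingers":0.5},{"slide":[0.6,-0.73,-0.05],"delta_rot":[0,0,0],"fingers":0.5},{"slide":[0.76,-0.73,-0.05],"delta_rot":[0,0,0],"fingers":0.5},{"slide":[0.76,-0.73,-0.05],"delta_rot":[0,0,0],"fingers":0.5},{"slide":[0.76,-0.73,-0.05],"delta_rot":[0,0,0],"fingers":0.5}]' 25
python3 -c "
from h import *
st();rows([.648,.1753,.130],np.radians(86.2))"
```

```text
t: 22.9
tool_pos: [0.6579, 0.1677, 0.1911]
eef_rot: [1.0, -0.031, 0.002, 0.0]
ft_force: [-0.5, -0.6, -0.0]
width: 0.498
gripper_force: 0.0
t22.90 pos [0.6579 0.1677 0.1911] q [ 9.995e-01 -3.110e-02  2.100e-03  4.000e-04] F [-0.5 -0.6 -0. ] w 0.498 g 0.0
slide [-0.053 -0.035  0.305] rot [ 0.    -0.003  0.003] q7 -1.52
```

```bash
python3 -m jog '[{"slide":[-0.05,-0.035,0],"delta_rot":[0,0,0],"fingers":0.5},{"slide":[-0.05,-0.035,0.1],"delta_rot":[0,0,0],"fingers":0.5},{"slide":[-0.05,-0.035,0.25],"delta_rot":[0,0,0],"fingers":0.5},{"slide":[-0.05,-0.035,0.305],"delta_rot":[0,0,0],"fingers":0.5},{"slide":[-0.05,-0.035,0.305],"delta_rot":[0,0,0],"fingers":0},{"slide":[-0.05,-0.035,0.305],"delta_rot":[0,0,0],"fingers":0},{"slide":[-0.05,-0.035,0.305],"delta_rot":[0,0,0],"fingers":0},{"slide":[-0.05,-0.035,0.305],"delta_rot":[0,0,0],"fingers":0},{"slide":[-0.05,-0.035,0.305],"delta_rot":[0,0,0],"fingers":0},{"slide":[-0.05,-0.035,0.305],"delta_rot":[0,0,0],"fingers":0},{"slide":[-0.05,-0.035,0.305],"delta_rot":[0,0,0],"fingers":0}]' 25
python3 -c "
from h import *
st();rows([.6283,-.1241,.130],np.radians(86.2))"
```

```text
t: 23.82
tool_pos: [0.6446, 0.1744, 0.1323]
eef_rot: [0.999, -0.032, 0.001, -0.0]
ft_force: [-1.8, 0.5, 6.0]
width: 0.189
gripper_force: 25.0
t23.82 pos [0.6446 0.1744 0.1323] q [ 9.995e-01 -3.230e-02  1.100e-03 -5.000e-04] F [-1.8  0.5  6. ] w 0.189 g 25.0
slide [0.015 1.495 0.01 ] rot [-0.001 -0.001  0.001] q7 -1.49
```

```bash
python3 -m jog '[{"slide":[0,0.1,0],"delta_rot":[0,0,0],"fingers":0},{"slide":[0,0.2,0],"delta_rot":[0,0,0],"fingers":0},{"slide":[0,0.3,0],"delta_rot":[0,0,0],"fingers":0},{"slide":[0,0.4,0],"delta_rot":[0,0,0],"fingers":0},{"slide":[0,0.5,0],"delta_rot":[0,0,0],"fingers":0},{"slide":[0,0.6,0],"delta_rot":[0,0,0],"fingers":0},{"slide":[0,0.7,0],"delta_rot":[0,0,0],"fingers":0},{"slide":[0,0.8,0],"delta_rot":[0,0,0],"fingers":0},{"slide":[0,0.9,0],"delta_rot":[0,0,0],"fingers":0},{"slide":[0,1,0],"delta_rot":[0,0,0],"fingers":0},{"slide":[0,1,0],"delta_rot":[0,0,0],"fingers":0}]'
python3 -c "
from h import *
st();rows([.6263,-.1241,.130],np.radians(86.2))"
```

```text
t: 24.73
tool_pos: [0.6311, -0.0312, 0.1323]
eef_rot: [0.999, -0.035, 0.001, 0.002]
ft_force: [-0.8, -2.8, 7.0]
width: 0.19
gripper_force: 25.0
t24.73 pos [ 0.6311 -0.0312  0.1323] q [ 0.9994 -0.0351  0.0013  0.0018] F [-0.8 -2.8  7. ] w 0.19 g 25.0
slide [0.009 0.465 0.013] rot [ 0.002 -0.002 -0.003] q7 -1.18
```

```bash
python3 -m jog '[{"slide":[0,0.1,0],"delta_rot":[0,0,0],"fingers":0},{"slide":[0,0.2,0],"delta_rot":[0,0,0],"fingers":0},{"slide":[0,0.3,0],"delta_rot":[0,0,0],"fingers":0},{"slide":[0,0.38,0],"delta_rot":[0,0,0],"fingers":0},{"slide":[0,0.44,0],"delta_rot":[0,0,0],"fingers":0},{"slide":[0,0.48,0],"delta_rot":[0,0,0],"fingers":0},{"slide":[0,0.5,0],"delta_rot":[0,0,0],"fingers":0},{"slide":[0,0.51,0],"delta_rot":[0,0,0],"fingers":0},{"slide":[0,0.51,0],"delta_rot":[0,0,0],"fingers":0}]'
python3 -c "
from h import *
st()"
```

```text
t: 25.48
tool_pos: [0.625, -0.1237, 0.1322]
eef_rot: [1.0, -0.031, 0.0, -0.002]
ft_force: [-3.8, 5.9, 10.7]
width: 0.186
gripper_force: 25.0
t25.48 pos [ 0.625  -0.1237  0.1322] q [ 9.995e-01 -3.140e-02  4.000e-04 -2.300e-03] F [-3.8  5.9 10.7] w 0.186 g 25.0
```

```bash
python3 -m jog '[{"slide":[0,0.02,0],"delta_rot":[0,0,0],"fingers":0},{"slide":[0,0.03,0],"delta_rot":[0,0,0],"fingers":0},{"slide":[0,0.03,0],"delta_rot":[0,0,0],"fingers":0},{"slide":[0,0.02,0],"delta_rot":[0,0,0],"fingers":0},{"slide":[0,0.02,0],"delta_rot":[0,0,0],"fingers":0.5},{"slide":[0,0.02,0],"delta_rot":[0,0,0],"fingers":0.5},{"slide":[0,0.02,0],"delta_rot":[0,0,0],"fingers":0.5},{"slide":[0,0.02,-0.2],"delta_rot":[0,0,0],"fingers":0.5},{"slide":[0,0.02,-0.4],"delta_rot":[0,0,0],"fingers":0.5},{"slide":[-0.2,0.1,-0.45],"delta_rot":[0,0,0],"fingers":0.5},{"slide":[-0.4,0.2,-0.45],"delta_rot":[0,0,0],"fingers":0.5},{"slide":[-0.6,0.35,-0.45],"delta_rot":[0,0,0],"fingers":0.5},{"slide":[-0.8,0.5,-0.45],"delta_rot":[0,0,0],"fingers":0.5},{"slide":[-0.8,0.5,-0.45],"delta_rot":[0,0,0],"fingers":0.5}]'
python3 - <<'E'
from m import *
s=st()
for c in('scene','top'):
    im,d,p=cap(c,c+'6.png'); W=world(d,p)
    P=W[box(W,(.5,.8),(-.3,.1),(.105,.125))]; print(c,'roof',len(P),rect(P))
    P=W[box(W,(.58,.68),(-.3,.1),(.14,.17))]; print('handle',len(P),rect(P))
    P=W[box(W,(.46,.56),(-.47,-.385),(.1,.14))]; print('grip',len(P),rect(P),pca(P),np.percentile(P[:,2],[5,50,95]))
E
```

```text
t: 26.65
tool_pos: [0.4531, -0.2197, 0.221]
eef_rot: [0.999, -0.035, -0.001, 0.001]
ft_force: [0.1, 0.5, -0.2]
width: 0.502
gripper_force: 0.0
t26.65 pos [ 0.4531 -0.2197  0.221 ] q [ 9.994e-01 -3.500e-02 -1.000e-03  6.000e-04] F [ 0.1  0.5 -0.2] w 0.502 g 0.0
scene roof 7123 (array([ 630.3, -124.3]), array([257.2, 154.4]), 86.2)
handle 317 (array([ 632., -124.]), array([18.6, 71.4]), 85.9)
grip 165 (array([ 519.3, -420.5]), array([35.7, 45.4]), 13.0) (array([ 0.5128, -0.43  ,  0.1196]), np.float64(120.1)) [0.10371769 0.11964552 0.12652686]
top roof 4299 (array([ 630.4, -125. ]), array([256.1, 152.8]), 86.2)
handle 165 (array([ 628.8, -124.7]), array([18. , 68.2]), 86.3)
grip 107 (array([ 519.3, -422.7]), array([38.8, 44. ]), 4.6) (array([ 0.5083, -0.4299,  0.121 ]), np.float64(122.2)) [0.10321115 0.12103184 0.12803299]
```

View pics/top6.png

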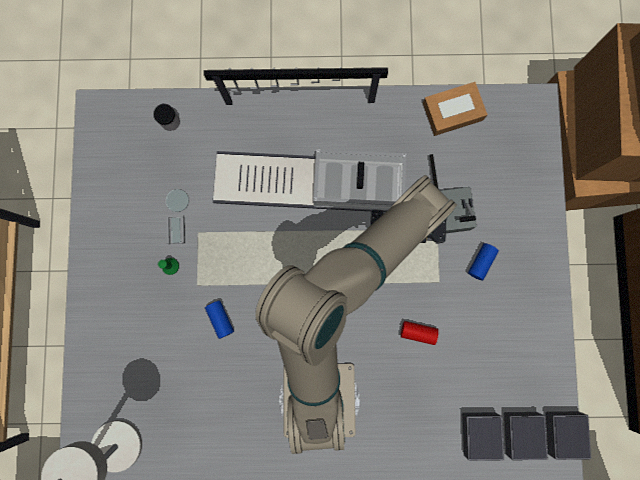

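The top picture shows the guard shut over the bay with its handle at (361,175) and tubes visible through the roof. The lever is still dropped. Next is the lever, which I push up along an arc with shut fingers in front of the bar.

```bash
python3 -c "
from h import *
rows([.470,-.4228,.221],np.radians(96.7))"
```

```text
slide [0.154 1.006 0.002] rot [ 0.001  0.001 -0.121] q7 -0.85
```

```bash
python3 -m jog '[{"slide":[0,0.2,0],"delta_rot":[0,0,-0.12],"fingers":0},{"slide":[0,0.4,0],"delta_rot":[0,0,-0.12],"fingers":0},{"slide":[0.05,0.6,0],"delta_rot":[0,0,-0.12],"fingers":0},{"slide":[0.1,0.8,0],"delta_rot":[0,0,-0.12],"fingers":0},{"slide":[0.14,1,0],"delta_rot":[0,0,-0.12],"fingers":0},{"slide":[0.14,1,0.2],"delta_rot":[0,0,-0.12],"fingers":0},{"slide":[0.14,1,0.3],"delta_rot":[0,0,-0.12],"fingers":0},{"slide":[0.14,1,0.3],"delta_rot":[0,0,-0.12],"fingers":0},{"slide":[0.14,1,0.3],"delta_rot":[0,0,-0.12],"fingers":0}]'
python3 - <<'E'
from m import *
s=st(); rows([.470,-.4228,.10],np.radians(96.7)); rows([.5525,-.4132,.10])
im,d,p=cap('wrist','w7.png'); W=world(d,p)
P=W[box(W,(.49,.57),(-.47,-.385),(.1,.14))]; print(len(P),rect(P),np.percentile(P,[2,50,98],axis=0))
E
```

```text
t: 27.5
tool_pos: [0.4733, -0.4171, 0.1595]
eef_rot: [0.998, 0.062, -0.001, -0.001]
ft_force: [1.0, 0.0, 1.0]
width: 0.008
gripper_force: 0.0
t27.50 pos [ 0.4733 -0.4171  0.1595] q [ 9.981e-01  6.220e-02 -1.000e-03 -9.000e-04] F [1. 0. 1.] w 0.008 g 0.0
slide [-0.019  0.027  0.297] rot [-0.001  0.001  0.005] q7 -0.39
slide [0.396 0.03  0.297]
2217 (array([ 516.2, -422.5]), array([34.8, 43.7]), 8.1) [[ 0.49866089 -0.44426258  0.10154401]
 [ 0.50871983 -0.4308161   0.12204686]
 [ 0.53244065 -0.40354094  0.12475914]]
```

View pics/w7.png

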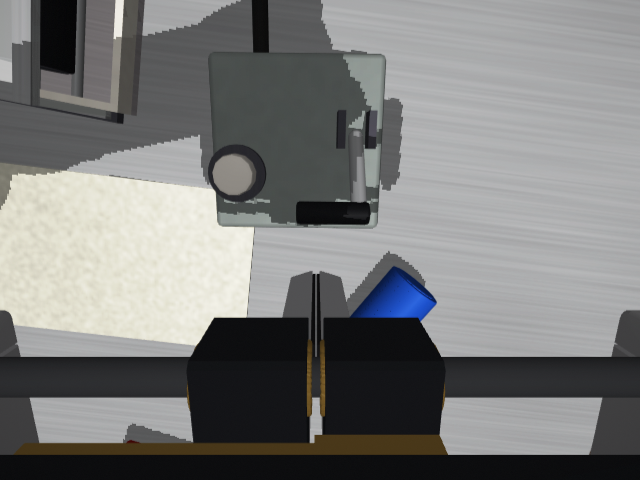

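The wrist picture shows the dropped bar at (333,212), with the fingers straight in front of it and the arm joining at its right end.

```bash
python3 -m jog '[{"slide":[-0.02,0.025,0.15],"delta_rot":[0,0,0],"fingers":0},{"slide":[-0.02,0.025,0.3],"delta_rot":[0,0,0],"fingers":0},{"slide":[-0.02,0.025,0.3],"delta_rot":[0,0,0],"fingers":0},{"slide":[0.04,0.028,0.3],"delta_rot":[0,0,0],"fingers":0},{"slide":[0.1,0.028,0.3],"delta_rot":[0,0,0],"fingers":0},{"slide":[0.15,0.028,0.29],"delta_rot":[0,0,0],"fingers":0},{"slide":[0.2,0.028,0.28],"delta_rot":[0,0,0],"fingers":0},{"slide":[0.25,0.028,0.26],"delta_rot":[0,0,0],"fingers":0},{"slide":[0.25,0.028,0.26],"delta_rot":[0,0,0],"fingers":0}]'
python3 - <<'E'
from m import *
s=st(); rows([.5525,-.4132,.108],np.radians(96.7))
E
```

```text
t: 28.3
tool_pos: [0.5292, -0.4165, 0.1112]
eef_rot: [0.998, 0.064, 0.003, 0.001]
ft_force: [1.1, 0.5, 0.3]
width: 0.002
gripper_force: 0.0
t28.30 pos [ 0.5292 -0.4165  0.1112] q [0.9979 0.0643 0.0031 0.0012] F [1.1 0.5 0.3] w 0.002 g 0.0
slide [ 0.118 -0.002  0.017] rot [ 0.002 -0.004  0.007] q7 -0.42
```

```bash
python3 -m jog '[{"slide":[0.04,0,0],"delta_rot":[0,0,0],"fingers":0},{"slide":[0.08,0,0],"delta_rot":[0,0,0],"fingers":0},{"slide":[0.11,0,0],"delta_rot":[0,0,0],"fingers":0},{"slide":[0.135,0,0],"delta_rot":[0,0,0],"fingers":0},{"slide":[0.135,0,0],"delta_rot":[0,0,0],"fingers":0},{"slide":[0.135,0,0],"delta_rot":[0,0,0],"fingers":0}]'
python3 - <<'E'
from m import *
st()
im,d,p=cap('wrist','w8.png')
im,d,p=cap('scene'); cv2.imwrite('pics/s8.png',cv2.resize(im[200:330,70:220,::-1],None,fx=4,fy=4))
E
```

```text
t: 28.8
tool_pos: [0.5501, -0.4139, 0.1084]
eef_rot: [0.998, 0.062, -0.0, -0.0]
ft_force: [-1.1, -0.3, -0.3]
width: 0.003
gripper_force: 0.3
t28.80 pos [ 0.5501 -0.4139  0.1084] q [ 9.981e-01  6.180e-02 -3.000e-04 -3.000e-04] F [-1.1 -0.3 -0.3] w 0.003 g 0.3
```

View pics/w8.png

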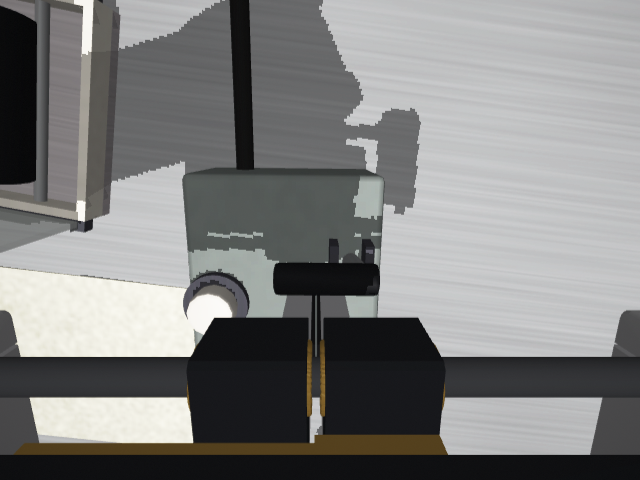

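The wrist picture shows the bar at (327,278), touching the front of the fingers near upright. I'll push a few more millimetres and then back off.

```bash
python3 -m jog '[{"slide":[0.02,0,0],"delta_rot":[0,0,0],"fingers":0},{"slide":[0.035,0,0],"delta_rot":[0,0,0],"fingers":0},{"slide":[0.035,0,0],"delta_rot":[0,0,0],"fingers":0},{"slide":[0.035,0,0],"delta_rot":[0,0,0],"fingers":0}]'
python3 -m jog '[{"slide":[-0.1,0,0],"delta_rot":[0,0,0],"fingers":0},{"slide":[-0.3,0,0],"delta_rot":[0,0,0],"fingers":0},{"slide":[-0.5,0,0],"delta_rot":[0,0,0],"fingers":0},{"slide":[-0.5,0,-0.3],"delta_rot":[0,0,0],"fingers":0},{"slide":[-0.5,-0.4,-0.5],"delta_rot":[0,0,0],"fingers":0},{"slide":[-0.6,-0.8,-0.6],"delta_rot":[0,0,0],"fingers":0},{"slide":[-0.6,-1,-0.6],"delta_rot":[0,0,0],"fingers":0},{"slide":[-0.6,-1,-0.6],"delta_rot":[0,0,0],"fingers":0},{"slide":[-0.6,-1,-0.6],"delta_rot":[0,0,0],"fingers":0}]'
python3 - <<'E'
from m import *
s=st()
for c in('scene','top'):
    im,d,p=cap(c,c+'9.png'); W=world(d,p)
    P=W[box(W,(.5,.8),(-.3,.1),(.105,.125))]; print(c,'roof',len(P),rect(P))
    P=W[box(W,(.42,.68),(-.48,-.36),(.12,.2))]; print('grip',len(P),rect(P),pca(P),np.percentile(P[:,2],[50,98]))
E
```

```text
t: 29.23
tool_pos: [0.5502, -0.4139, 0.1085]
eef_rot: [0.998, 0.06, -0.005, -0.002]
ft_force: [-14.0, 2.2, 6.7]
width: 0.009
gripper_force: 6.4
t: 29.98
tool_pos: [0.4153, -0.2369, 0.2268]
eef_rot: [0.998, 0.061, 0.001, -0.0]
ft_force: [0.7, 0.5, 0.4]
width: 0.006
gripper_force: 0.0
t29.98 pos [ 0.4153 -0.2369  0.2268] q [ 9.981e-01  6.150e-02  8.000e-04 -0.000e+00] F [0.7 0.5 0.4] w 0.006 g 0.0
scene roof 7114 (array([ 630.7, -124.6]), array([257.7, 155.8]), 86.6)
grip 147 (array([ 569.4, -415.1]), array([14.7, 44.4]), 5.8) (array([ 0.5709, -0.4177,  0.1449]), np.float64(96.4)) [0.14485562 0.14951174]
top roof 4379 (array([ 630.8, -125.1]), array([256.9, 153.6]), 86.2)
grip 83 (array([ 567.5, -415.8]), array([14.5, 42.8]), 3.1) (array([ 0.5658, -0.4168,  0.1455]), np.float64(94.2)) [0.14546464 0.15214143]
```

View pics/scene9.png

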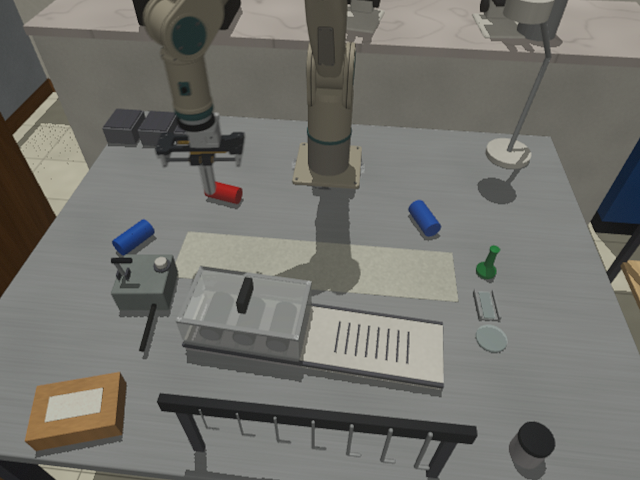

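The scene picture shows the lever up at (122,262), in the same place as at the start, and the guard shut over three tubes at (245,310). No black tube is left on the bench and the bystanders have not moved.

```bash
python3 -c "
from plant import r
print(r.hand_in())"
```

```text
the job is handed in; nothing more can be done
None
```

The job is handed in: with the breaker tripped first, all three black tubes were laid on the three rail pairs, then the guard was slid fully shut and the lever lifted all the way back up; the bystanders and look-alikes were left alone.

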